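Hang coated coupons under the curing lamp

ROBOT

A 6-joint arm with a two-finger parallel gripper is mounted at the origin on a cart in front of the work surface, level with it; the furniture and walls round the work are solid. World frame = base frame: x ahead of the robot, y to its left, z up, the work surface at z = 0. Lengths are in m, angles in rad, forces in N, time in s.
With the tool pointing down it reaches from about 0.275 to 0.85 m from the base axis. Payload 5.2 kg.
Tool frame: the origin (TCP) lies at the very end of the fingers, on their centre line; the grasp point (between the pads) lies behind it (tcp_to_grasp is the z of the grasp point in the tool frame, in m); z points along the fingers, y is the direction in which the jaws open and shut (so a half turn about z gives the same grasp; the last joint's range is limited). The gripper opens to 85 mm and grips with 20 to 120 N. Pads are 22 mm wide; open, the fingers measure 114 mm over their backs; the gripper's body (76 mm by 85 mm) begins 54 mm behind the grasp point. The pads swing forward as they close: fully open they stand 13 mm farther back than shut.
Start: joints at [-1.382, 0.259, 1.535, -0, 1.348, -0.203], TCP at [0.21, -0.508, 0.231] pointing down, gripper open.
Joint ranges: [-3.14, 3.14], [-0.91, 2.08], [0.19, 2.58], [-1.22, 4.36], [0.22, 2.71], [-3.12, 3.12]. Speed limits (rad/s): [2.57, 2.57, 3.14, 3.14, 3.14, 3.14].

INTERFACE

Orientations are given as a 3x3 rotation matrix whose columns are the frame's x, y, z axes.
In Python, from rig import * gives the robot as it stands. The module is installed in compiled form; this text tells all that it offers.
- The arm moves only by the tool jog_arm, never from a script. Its argument "commands" is a list of rows, each a list of 3 entries, a list of its own where there are three numbers: the finger opening in mm, from 0 to 85.4, then the shift along the tool's x, y, z in units of 0.8 m (1.0 is 0.8 m), then the turn about the tool's z in units of 2 pi rad (1.0 is 2 pi rad). A call has 1 to 12 rows; each row shifts and turns the pose as measured when the row begins, along the tool's axes as they then stand; what a row does not reach is not made up. A row lasts 1/8 s, in which the tool goes at most 62.5 mm and 10.7 degrees, less where a joint would pass 70% of its speed; a pose out of reach is approached as far as the arm can. A call with a number of a shift or a turn outside -1 to 1 is refused whole. A call with a gripper value outside its range is refused whole. The fingers move at their own pace and stop on an object; "newtons" is the grip in N (left out, the last holds). Time passes only in rows, so rows that do not move let the fingers close. It gives the time, the measured TCP pose, the force and the opening at its end, in the units of the state.
- sense(): the state, without advancing time (a new reading comes with each control period).
- snapshot(name): name is "scene" or "side" or "wrist"; returns the picture (384x512x3 uint8, red, green, blue); there is no depth.
- camera_model(name): a dict with "camera_matrix" (3x3 intrinsics, pixels), "R" (3x3) and "t" (3): a world point X has camera coordinates R X + t; the wrist camera has in their place "tool_from_camera" (4x4, takes a point from camera to tool coordinates, whose origin is the TCP and whose axes are the flange's). Camera axes: x right, y down, z forward; pixel columns grow to the right and rows downward; lengths in m; the calibration is good to about 2 mm. The wrist camera is an equidistant fisheye: a pixel r from the principal point sees the ray r / f radians off the axis. A picture is of the moment at which its call begins: read the wrist's pose just before it. camera_model takes no time and is no camera call.
- finish_job(): hands the job in, once; it reports no verdict.
The state is a dict: "time": time; "qpos": joint angles; "qvel": joint speeds; "tau": joint torques, N m; "tcp_pos": TCP position; "orientation": TCP orientation; "contact_force": force on the tool from outside, world axes, zero at the start; "wrist_torque": the same for the moment, N m; "width": finger opening in m.
Only numpy, scipy, OpenCV 4.12 (cv2) and the standard library are available. Lean on these libraries where they do the work, as an engineer would, in place of code of your own. Each camera call takes 0.05 s, during which the arm holds its last target. There are 200 camera calls.

TASK

The coated metal coupons have cooled on the ribbed deck, where they lie too low between the ribs to be gripped: slide each one forward over the deck's open front edge until it overhangs enough to take it by its long sides, and lay it flat on the raised ribs of the rail tray, one coupon to a bay, while the tray stands on the bench. When every coupon is in, hang the tray by its two hooks on the flat rail at the end clear of the lamp, then slide it along the rail until the line in the middle of its front lip is under the pointer on the lamp head, and press the lamp's start button down once the tray is there. Leave the tray hanging there with all the coupons in their bays, and do not push over or shift the wash bottle, jug and beaker.

Things in the scene. Friction and masses are not known exactly. Their poses are not given: they have to be found in the camera images.
- coupon_1: one of the flat aluminium test coupons, a strip 80 x 32 x 4 mm, 32 g, upper face mostly coated grey (may be absent: its state is then None). Origin: centre of its underside; x along its length, y across, z up. Starts lying in a lane of the deck, one end 13 to 53 mm behind the deck's front edge. It tips off the edge when more than 40 mm overhangs
- coupon_2: one of the flat aluminium test coupons, a strip 80 x 32 x 4 mm, 32 g, upper face mostly coated grey (may be absent: its state is then None). Origin: centre of its underside; x along its length, y across, z up. Starts lying in a lane of the deck, one end 13 to 53 mm behind the deck's front edge. It tips off the edge when more than 40 mm overhangs
- coupon_3: one of the flat aluminium test coupons, a strip 80 x 32 x 4 mm, 32 g, upper face mostly coated grey (may be absent: its state is then None). Origin: centre of its underside; x along its length, y across, z up. Starts lying in a lane of the deck, one end 13 to 53 mm behind the deck's front edge. It tips off the edge when more than 40 mm overhangs
- deck: fixed cooling deck, 170 x 126 mm, white housing under a dark plate whose top is 95 mm above the bench. Origin: centre of its footprint, x away from the robot. Three lanes along x, centred at y = -0.038, 0, +0.038, each 34 mm wide between ribs 4 mm wide that rise 6 mm from the plate (2 mm above a coupon's top), x = -0.077 to 0.083; a like rib closes the rear end at x = 0.081. The plate is smooth: a fingertip pressed on a coupon drags it along
- deck_edge (a point): middle of the deck's open front edge, at the level of the plate's top (deck x = -0.085); before and below it there is free space down to the bench (the housing starts 14 mm behind the edge)
- tray: loose steel rail tray, 0.3 to 0.5 kg, 174 mm long (y), 108 mm deep (x). Origin: centre of its underside; +x to its back plate and hooks, z up. Front lip 18 mm high, its inner face at x = -0.051; end walls at y = +-0.080 to 0.087, 30 mm high behind x = -0.002, 6 mm before it; back plate x = 0.050 to 0.054, 70 mm high. Three bays side by side; between them spacers 10 mm wide, 21 mm high, at x = 0.005 to 0.050. Hooks start away from the robot
- tray_bay2 (a point): centre of the middle bay at the top of its two ribs (they run along x, 13 mm above the tray's underside and 10 mm above its floor, within 12 mm of the bay's middle), where the middle of a coupon's underside belongs; the other bays are the same at tray y = +0.056 and -0.056. The 80 mm coupon has 101 mm of clear depth; fingertips fit beside and below its front half; behind, spacers leave 7 mm play each side
- tray_handle (a point): middle of the black upright handle at the middle of the tray's back, 14 (x) x 24 (y) x 40 mm, from 68 to 108 mm above the tray's underside, at tray x = 0.047; grip it across its 24 mm (along tray y). The tray's balance point lies 18 to 28 mm in front of it (towards -x)
- tray_hook_l (a point): middle of the underside of the left hook's strap (tray x = 0.0615, y = +0.056, 66 mm above the tray's underside), which rests on the rail's top. The hook is 22 mm wide; its gap, open downward, is 15 mm (tray x = 0.054 to 0.069); its lip reaches 34 mm above the tray's underside, flared at the end to x = 0.078. The right hook is the same at y = -0.056
- tray_ear_r (a point): grip point on the black ear on the tray's right end wall, a fin 8 mm thick (x), tray y = -0.087 to -0.117, 14 to 44 mm above the tray's underside, at tray x = 0.020; take it across its 8 mm to slide the hung tray
- tray_notch (a point): top of the black index line in the middle of the tray's front lip
- stand: fixed rail stand. Origin: on the bench below the middle of the rail; the rail runs along y, -x faces the robot. A tray hung on it has its origin at about stand x = -0.063, 82 to 86 mm above the bench, its front about 3 degrees low, its axes along the stand's
- rail_mid (a point): middle of the rail's top: a flat steel bar 10 mm thick (x), 25 mm high, top 150 mm above the bench, clear between the end posts from stand y = -0.168 to +0.168
- lower_bar (a point): middle of the front face of the flat bar, 22 mm high, that runs below the rail, centred 97 mm above the bench; its front is at stand x = -0.0065 and the back plate of a hung tray leans on it; above it a lead-in strip slopes back to stand x = +0.001 at 123 mm height, so a tray lowered a few mm too far back slides forward on it
- lamp: fixed curing lamp. Origin: foot of its post, on the bench 85 mm behind the rail, somewhere from y = +0.055 to +0.078 of the stand, axes as the stand's. Its arm, 20 mm wide, crosses above the rail, 205 to 219 mm above the bench; a hung tray passes below it (handle top at 192 mm), but can be neither lifted on nor gripped by its handle there
- lamp_head (a point): middle of the underside of the lamp head, 150 mm above the bench, in front of the rail; the head is 70 mm (x) by 64 mm (y) and its top is 208 mm above the bench
- lamp_mark (a point): lower tip of the pointer line on the front of the lamp head, the mark along the rail: the tray's index line belongs at the same place along the stand's y
- lamp_start (a joint): round spring push button, 26 mm across, on top of the lamp head; 0 is up, 0.006 m fully down, which takes 5 N; it counts from 0.004. Its top is about 230 mm above the bench
- lamp_start_top (a point): middle of the button's top face, which is pressed straight down
- spectrophotometer: fixed bench instrument between the deck and the rail stand, 556 (x) x 410 (y) x 170 mm high; origin: centre of its footprint. Keep hand and wrist above or beside it
- wash_bottle: bystander: squeeze wash bottle, 212 mm high
- jug: bystander: plastic jug, 142 mm high
- beaker: bystander: glass beaker, 68 mm high

How it is judged:
By the outcome, as a careful person would: the job done as asked, in the order asked, and still so for the second after the job is handed in, with the robot touching nothing.
Of coupon_1, coupon_2, coupon_3 only 2 to 3 are there at a start; the rules pass over those that are not, and their reading is None.
At some moment in a run one of tray may be knocked a few centimetres aside while the robot is not near it.
It also fails if it takes over 210 s, if anything falls off the work surface, if the arm or the gripper's body presses on something with over 40 N, if the wrist force passes 120 N, or if a joint passes its speed limit or range.

## Working session

There is one attempt and no reset: what is moved stays moved. The work goes in short steps, Python scripts to look and compute and a tool call to move; the robot and the scene stay as the last step left them, time stands still between calls to the robot, and variables do not carry over. Pictures are saved under pics/ and viewed, about 12 in all and at most 16, crops included, and the job is handed in when it is done.

Besides the shell and the picture viewer there is one more tool, called after "Call:" as name(argument=value, ...) on one line, values as JSON. jog_arm: Moves the arm, as the interface text tells. Shifts and turns lie within -1 to 1; 1 stands for 0.8 m of shift or 2 pi rad of turn. Its arguments: {"type":"object","properties":{"commands":{"type":"array"},"newtons":{"type":"number"}},"required":["commands"]}

```bash
mkdir -p pics
cat > h.py <<'E'
from rig import *
import numpy as np, cv2
def save(n,im): cv2.imwrite(f"pics/{n}.png",cv2.cvtColor(im,cv2.COLOR_RGB2BGR))
def ray(cam,uv):
    m=camera_model(cam);K=m["camera_matrix"];R=np.array(m["R"]);t=np.array(m["t"])
    d=R.T@np.linalg.solve(np.array(K),[uv[0],uv[1],1.]);return -R.T@t,d
def onz(cam,uv,z):
    c,d=ray(cam,uv);return c+d*(z-c[2])/d[2]
def proj(cam,X):
    m=camera_model(cam);p=np.array(m["camera_matrix"])@(np.array(m["R"])@np.array(X)+np.array(m["t"]));return p[:2]/p[2]
def tri(uv1,uv2,a="scene",b="side"):
    c1,d1=ray(a,uv1);c2,d2=ray(b,uv2);s=np.linalg.lstsq(np.c_[d1,-d2],c2-c1,rcond=None)[0]
    p,q=c1+d1*s[0],c2+d2*s[1];return (p+q)/2,np.linalg.norm(p-q)
def wray(uv,s=None):
    m=camera_model("wrist");s=s or sense();K=np.array(m["camera_matrix"]);T=np.array(m["tool_from_camera"])
    v=np.array([(uv[0]-K[0,2])/K[0,0],(uv[1]-K[1,2])/K[1,1]]);th=np.linalg.norm(v);u=v/max(th,1e-9)
    d=np.r_[u*np.sin(th),np.cos(th)];R=np.array(s["orientation"])
    return np.array(s["tcp_pos"])+R@T[:3,3],R@T[:3,:3]@d
def wz(uv,z,s=None):
    c,d=wray(uv,s);return c+d*(z-c[2])/d[2]
def wproj(X,s=None):
    m=camera_model("wrist");s=s or sense();K=np.array(m["camera_matrix"]);T=np.array(m["tool_from_camera"])
    p=np.linalg.inv(T)@np.r_[np.array(s["orientation"]).T@(np.array(X)-s["tcp_pos"]),1];th=np.arctan2(np.hypot(p[0],p[1]),p[2])
    return np.array([K[0,2],K[1,2]])+K[0,0]*th*p[:2]/np.hypot(p[0],p[1])
E
python3 - <<'E'
from h import *
import rig
np.set_printoptions(precision=4,suppress=True)
s=sense();print(s); print([k for k in dir(rig) if k[0]!='_'])
for n in("scene","side","wrist"):
    print(n,camera_model(n)); im=snapshot(n); np.save(n+"0.npy",im); 
    save(n+"0",cv2.resize(im,(800,600),interpolation=cv2.INTER_CUBIC))
E
```

```text
{'time': 0.0, 'qpos': array([-1.3818,  0.2594,  1.5361, -0.    ,  1.348 , -0.2028]), 'qvel': array([-0.0012, -0.0025, -0.0004, -0.0022,  0.0021,  0.0006]), 'tau': array([  0.0007, -44.6029, -29.0569,  -0.    ,   0.0117,  -0.    ]), 'tcp_pos': array([ 0.2099, -0.5078,  0.2304]), 'orientation': array([[ 0.9242,  0.3819, -0.0004],
       [ 0.3819, -0.9242,  0.0018],
       [ 0.0004, -0.0018, -1.    ]]), 'contact_force': array([-0.0933,  0.3556, -0.2196]), 'wrist_torque': array([-0.0375, -0.0189, -0.0277]), 'width': 0.08556515386496232}
['MotionError', 'camera_model', 'finish_job', 'sense', 'snapshot', 'tcp_to_grasp']
scene {'camera_matrix': array([[461.7616,   0.    , 253.9501],
       [  0.    , 461.7616, 196.5415],
       [  0.    ,   0.    ,   1.    ]]), 'R': array([[ 0.8906, -0.4546, -0.0145],
       [-0.1993, -0.3616, -0.9108],
       [ 0.4088,  0.814 , -0.4126]]), 't': array([-0.4682,  0.2395,  1.7725])}
side {'camera_matrix': array([[431.4413,   0.    , 248.3499],
       [  0.    , 431.4413, 193.3248],
       [  0.    ,   0.    ,   1.    ]]), 'R': array([[-0.9668, -0.2553,  0.0117],
       [-0.1356,  0.4738, -0.8701],
       [ 0.2166, -0.8428, -0.4927]]), 't': array([0.5064, 0.2219, 1.617 ])}
wrist {'camera_matrix': array([[297.3186,   0.    , 253.5888],
       [  0.    , 297.3186, 193.1286],
       [  0.    ,   0.    ,   1.    ]]), 'tool_from_camera': array([[-0.0002, -0.9469, -0.3214,  0.0821],
       [ 1.    ,  0.0001, -0.001 , -0.0003],
       [ 0.001 , -0.3214,  0.9469, -0.1418],
       [ 0.    ,  0.    ,  0.    ,  1.    ]])}
```

View pics/scene0.png

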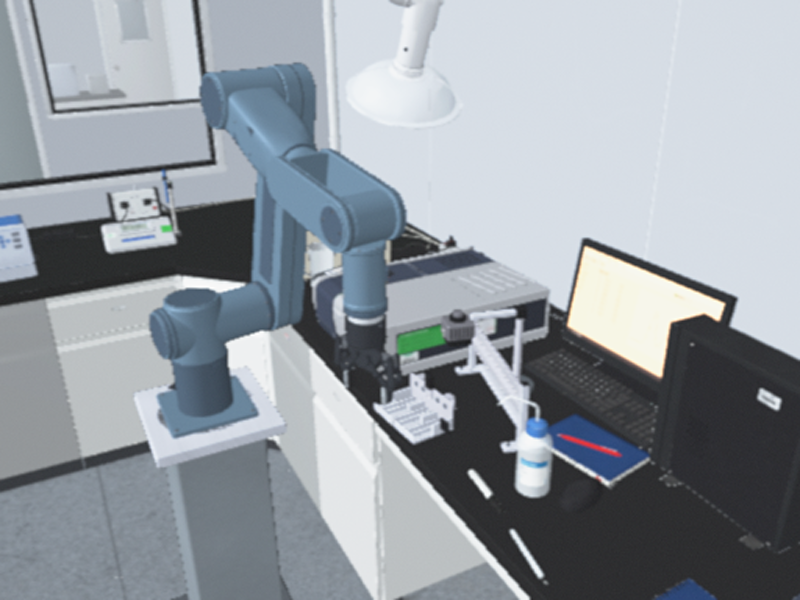

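View pics/side0.png

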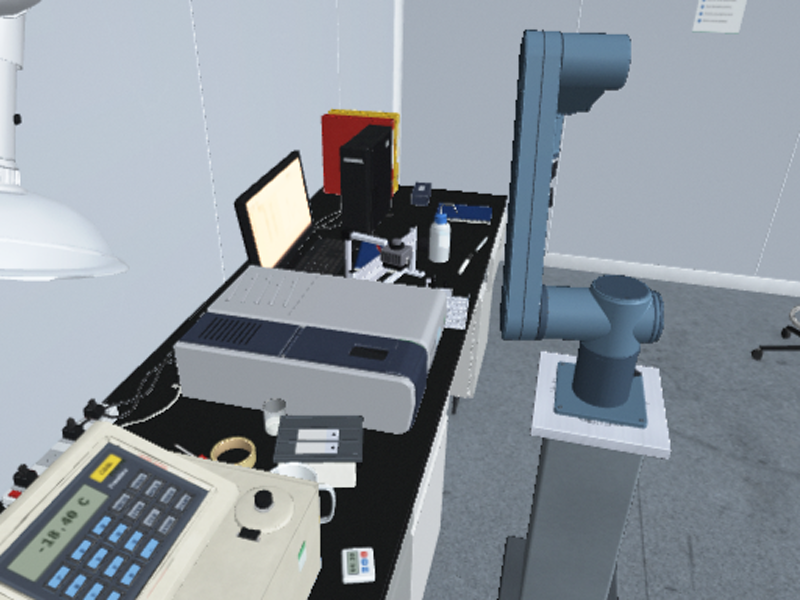

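```bash
python3 -c "
from rig import *
print(tcp_to_grasp)"
```

```text
-0.0187
```

The scene shows the tray at about (415,410), the rail stand behind it and the lamp at (460,320). The side view shows the deck at about (320,440), with two bright strips, and the jug and beaker next to it. I'll look at enlarged crops next.

Run:
```python
from h import *
a=np.load("side0.npy");b=np.load("scene0.npy");w=np.load("wrist0.npy")
def c(im,x0,y0,x1,y1,s): return cv2.resize(im[y0:y1,x0:x1],None,fx=s,fy=s,interpolation=cv2.INTER_CUBIC)
A=c(a,160,245,260,320,4) # 400x300
B=c(a,210,140,310,215,4)
C=c(b,225,190,365,295,400/140)
D=cv2.resize(w,(400,300))
save("comp1",np.vstack([np.hstack([A,B]),np.hstack([C,D])]))
```

```text
(no output)
```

View pics/comp1.png

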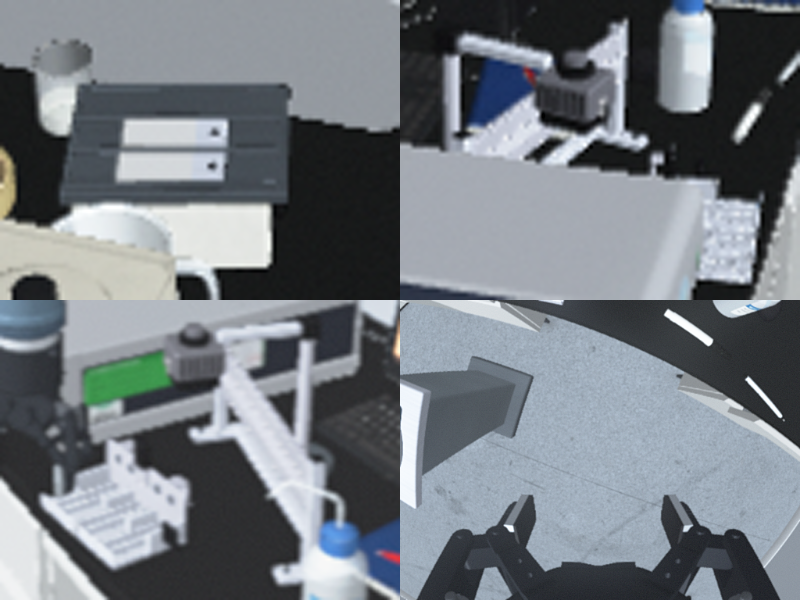

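Run:
```python
from h import *
np.set_printoptions(precision=4,suppress=True)
S=lambda x,y:(160+x/4,245+y/4)
for n,p in dict(fr_far=(291,86),fr_near=(288,201),re_far=(78,85),re_near=(62,201),c1_fr=(228,134),c1_re=(120,134),c2_fr=(226,167),c2_re=(116,165)).items():
    print(n,onz("side",S(*p),0.095))
B=lambda x,y:(225+x*.35,190+(y-300)*.35)
T=lambda x,y:(210+(x-400)/4,140+y/4)
# tray corners lip front, handle etc
for n,p,z in [("tray front L",(42,500),.018),("tray front R",(118,565),.018),("tray back R top",(187,507),.07),("tray back L top",(108,465),.07),("stand foot R",(290,573),0.01),("post R top",(312,462),.16)]:
    print(n,onz("scene",B(*p),z))
print("button",tri(B(193,328),T(577,52)))
print("laptop post",tri(B(307,345),T(452,45)))
print("bottle",onz("scene",(538*.64,488*.64),0))
print("beaker",onz("side",S(57,125),0.0)," jug",onz("side",S(125,250),.07))
```

```text
fr_far [0.4866 0.342  0.095 ]
fr_near [0.4509 0.4694 0.095 ]
re_far [0.6515 0.3867 0.095 ]
re_near [0.611  0.5139 0.095 ]
c1_fr [0.5169 0.4107 0.095 ]
c1_re [0.5973 0.4331 0.095 ]
c2_fr [0.5065 0.4467 0.095 ]
c2_re [0.5872 0.4669 0.095 ]
tray front L [ 0.3492 -0.2296  0.018 ]
tray front R [ 0.3673 -0.4044  0.018 ]
tray back R top [ 0.4636 -0.4031  0.07  ]
tray back L top [ 0.4258 -0.2696  0.07  ]
stand foot R [ 0.5462 -0.5061  0.01  ]
post R top [ 0.5653 -0.5097  0.16  ]
button (array([ 0.5646, -0.2489,  0.2268]), np.float64(0.004861621694386552))
laptop post (array([ 0.7165, -0.296 ,  0.1916]), np.float64(0.014855034563645746))
bottle [ 0.5208 -0.6401  0.    ]
beaker [0.6995 0.3348 0.    ]  jug [0.5588 0.5246 0.07  ]
```

```bash
cat >> h.py <<'E'
np.set_printoptions(precision=4,suppress=True)
def yaw(): R=np.array(sense()["orientation"]);return np.degrees(np.arctan2(R[1,0],R[0,0]))
def plan(pts,w,step=0.055,dturn=9.5):
    """pts: list of (x,y,z,yaw deg); prints rows w,[shift],turn"""
    s=sense();p=np.array(s["tcp_pos"]);a=yaw();rows=[]
    for q in pts:
        q=np.array(q,float);da=(q[3]-a+180)%360-180
        n=int(max(1,np.ceil(np.linalg.norm(q[:3]-p)/step),np.ceil(abs(da)/dturn)))
        for i in range(n):
            d=(q[:3]-p)/(n-i);r=np.radians(a);c,sn=np.cos(r),np.sin(r)
            t=np.array([c*d[0]+sn*d[1],sn*d[0]-c*d[1],-d[2]])
            rows.append([w,[round(float(v)/.8,4) for v in t],round(-da/n/360,4)])
            p=p+d;a+=da/n
    print(str(rows).replace(" ",""),len(rows))
E
python3 -c "
from h import *
plan([(.40,-.33,.36,6)],85)"
```

```text
[[85,[0.0507,-0.0191,-0.0269],np.float64(0.0076)],[85,[0.0498,-0.0215,-0.0269],np.float64(0.0076)],[85,[0.0487,-0.0239,-0.0269],np.float64(0.0076)],[85,[0.0475,-0.0262,-0.0269],np.float64(0.0076)],[85,[0.0462,-0.0284,-0.0269],np.float64(0.0076)],[85,[0.0448,-0.0306,-0.0269],np.float64(0.0076)]] 6
```

Call:
jog_arm(commands=[[85,[0.05,-0.019,-0.027],0.0076],[85,[0.05,-0.0215,-0.027],0.0076],[85,[0.049,-0.024,-0.027],0.0076],[85,[0.0475,-0.026,-0.027],0.0076],[85,[0.046,-0.028,-0.027],0.0076],[85,[0.045,-0.03,-0.027],0.0076],[85,[0,0,0],0],[85,[0,0,0],0]])

```text
time: 1.15
tcp_pos: [0.4054, -0.3265, 0.3613]
orientation: [[0.996, 0.094, -0.002], [0.094, -0.996, 0.008], [-0.001, -0.008, -1.0]]
contact_force: [-0.3, 0.1, -1.0]
width: 0.085
```

```bash
sed -i 's/round(-da\/n\/360,4)\]/round(float(-da\/n\/360),4)]/' h.py; python3 -c "
from h import *
import pickle
s=sense();print(s['tcp_pos'],yaw());pickle.dump(s,open('w1.pkl','wb'))
im=snapshot('wrist');np.save('w1.npy',im);save('w1',cv2.resize(im,(800,600),interpolation=cv2.INTER_CUBIC))"
```

```text
[ 0.4054 -0.3265  0.3613] 5.399402779791293
```

View pics/w1.png

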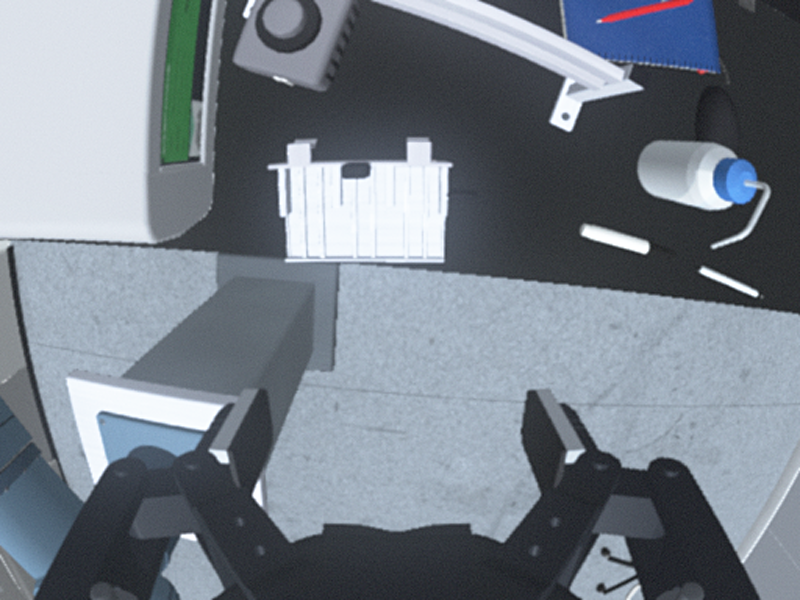

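The wrist view shows the tray (front lip from (286,261) to (444,262), handle top at (356,170)), the lamp button at (288,18), and the rail running from (380,0) to (630,85). The view is clear of the bottle.

```bash
python3 - <<'E'
from h import *
import pickle;s=pickle.load(open('w1.pkl','rb'))
P=lambda x,y,z:wz((x*.64,y*.64),z,s)
for n,a in dict(lipL=(286,260,.018),lipR=(444,261,.018),backL=(268,165,.07),backR=(453,165,.07),handle=(356,170,.108),button=(288,20,.23),hookL=(301,152,.068),hookR=(419,150,.068),ftR=(565,118,.005)).items(): print(n,P(*a))
a=wz((286*.64,260*.64),.018,s);b=wz((444*.64,261*.64),.018,s)
E
python3 - <<'E'
from h import *
# approach deck: rise, swing around base at r~.55
plan([(.47,-.1,.36,12),(.42,.2,.36,15.2),(.40,.385,.30,15.2)],85)
E
```

```text
lipL [ 0.3587 -0.2064  0.018 ]
lipR [ 0.3734 -0.3779  0.018 ]
backL [ 0.4641 -0.1966  0.07  ]
backR [ 0.4778 -0.3695  0.07  ]
handle [ 0.4664 -0.2843  0.108 ]
button [ 0.5619 -0.2467  0.23  ]
hookL [ 0.4778 -0.2275  0.068 ]
hookR [ 0.4882 -0.3369  0.068 ]
ftR [ 0.5461 -0.4944  0.005 ]
[[85,[0.0214,-0.0549,0.0003],-0.0037],[85,[0.0227,-0.0544,0.0003],-0.0037],[85,[0.0239,-0.0539,0.0003],-0.0037],[85,[0.0252,-0.0533,0.0003],-0.0037],[85,[0.0264,-0.0527,0.0003],-0.0037],[85,[0.0028,-0.0633,-0.0],-0.0015],[85,[0.0034,-0.0633,-0.0],-0.0015],[85,[0.004,-0.0632,-0.0],-0.0015],[85,[0.0046,-0.0632,-0.0],-0.0015],[85,[0.0052,-0.0632,-0.0],-0.0015],[85,[0.0057,-0.0631,-0.0],-0.0015],[85,[0.0091,-0.0574,0.0187],-0.0],[85,[0.0091,-0.0574,0.0187],-0.0],[85,[0.0091,-0.0574,0.0187],-0.0],[85,[0.0091,-0.0574,0.0187],-0.0]] 15
```

Call:
jog_arm(commands=[[85,[0.022,-0.055,0],-0.0037],[85,[0.023,-0.054,0],-0.0037],[85,[0.024,-0.054,0],-0.0037],[85,[0.025,-0.053,0],-0.0037],[85,[0.026,-0.053,0],-0.0037],[85,[0.003,-0.063,0],-0.0015],[85,[0.0035,-0.063,0],-0.0015],[85,[0.004,-0.063,0],-0.0015],[85,[0.0045,-0.063,0],-0.0015],[85,[0.005,-0.063,0],-0.0015],[85,[0.006,-0.063,0],-0.0015],[85,[0.009,-0.057,0.018],0]])

```text
time: 2.7
tcp_pos: [0.4171, 0.2454, 0.3425]
orientation: [[0.971, 0.239, -0.017], [0.239, -0.971, 0.012], [-0.014, -0.016, -1.0]]
contact_force: [0.8, -0.8, -0.5]
width: 0.0848
```

Call:
jog_arm(commands=[[0,[0.009,-0.057,0.018],0],[0,[0.009,-0.057,0.018],0],[0,[0.009,-0.057,0.018],0],[0,[0,0,0],0],[0,[0,0,0],0]])

```text
time: 3.32
tcp_pos: [0.4054, 0.384, 0.2938]
orientation: [[0.972, 0.235, -0.024], [0.236, -0.972, 0.006], [-0.022, -0.011, -1.0]]
contact_force: [-0.7, -0.1, -0.5]
width: 0.0003
```

```bash
python3 -c "
from h import *
import pickle
s=sense();print(s['tcp_pos'],yaw(),s['time']);pickle.dump(s,open('w2.pkl','wb'))
im=snapshot('wrist');np.save('w2.npy',im);save('w2',cv2.resize(im,(800,600),interpolation=cv2.INTER_CUBIC))"
```

```text
[0.4054 0.384  0.2938] 13.626709408266805 3.325
```

View pics/w2.png

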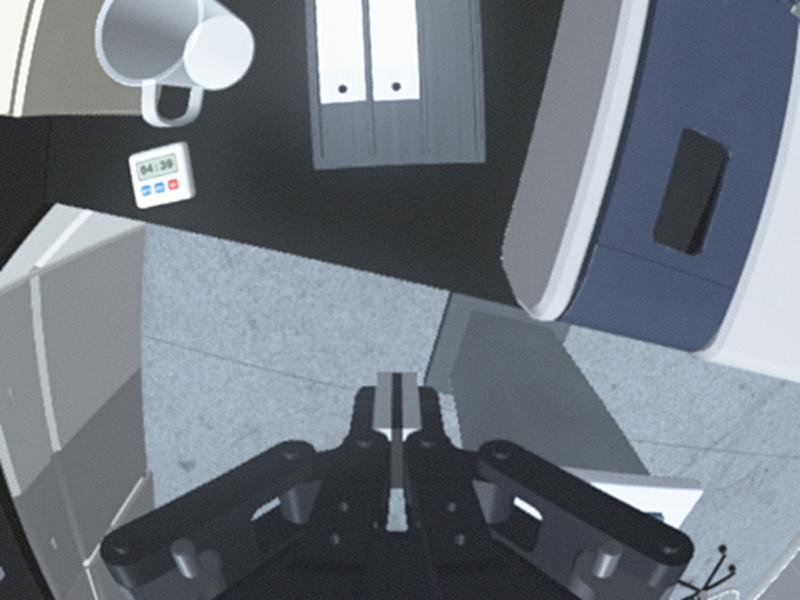

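The deck's front edge runs from (315,168) to (485,160). Coupons lie in the left and middle lanes, with their fronts at (343,102) and (396,99), and the right lane is empty.

Run:
```python
from h import *
import pickle;s=pickle.load(open('w2.pkl','rb'))
im=np.load('w2.npy').astype(int)
P=lambda x,y,z:wz((x*.64,y*.64),z,s)
d={}
for n,a in dict(eL=(314.5,168,.095),eR=(485.5,161,.095),c1L=(322,103.5,.099),c1R=(367,101.5,.099),c2L=(373.5,101,.099),c2R=(419,98.5,.099)).items(): d[n]=P(*a);print(n,d[n])
e=d['eL']-d['eR'];print(np.linalg.norm(e),"yaw",np.degrees(np.arctan2(-e[0],e[1])))
th=np.arctan2(-e[0],e[1]);X=np.array([np.cos(th),np.sin(th),0]);Y=np.array([-np.sin(th),np.cos(th),0])
m=(d['eL']+d['eR'])/2;print("edge mid",m)
for c in('c1','c2'):
    f=(d[c+'L']+d[c+'R'])/2-m;print(c,"front rel deck",f@X,f@Y)
```

```text
eL [0.4541 0.46   0.095 ]
eR [0.4887 0.3404 0.095 ]
c1L [0.5016 0.4642 0.099 ]
c1R [0.5095 0.4332 0.099 ]
c2L [0.5108 0.4288 0.099 ]
c2R [0.5201 0.3982 0.099 ]
0.12449775288103686 yaw 16.109793187888677
edge mid [0.4714 0.4002 0.095 ]
c1 front rel deck 0.04623275354251486 0.037094011586307624
c2 front rel deck 0.046014578969659006 0.0005243351822544793
```

Run:
```python
from h import *
import pickle;s=pickle.load(open('w2.pkl','rb'))
P=lambda x,y,z:wz((x*.64,y*.64),z,s)
print("jug rim right",P(253,45,.142),"jug front",P(200,92,.07),"handle",P(172,125,.05),P(172,90,.12))
plan([(.573,.4297,.20,15.7),(.573,.4297,.11,15.7)],0,step=.045)
```

```text
jug rim right [0.5301 0.5094 0.142 ] jug front [0.4964 0.5729 0.07  ] handle [0.4646 0.604  0.05  ] [0.4943 0.5726 0.12  ]
[[0,[0.0434,-0.0013,0.0235],-0.0012],[0,[0.0434,-0.001,0.0235],-0.0012],[0,[0.0434,-0.0006,0.0235],-0.0012],[0,[0.0435,-0.0003,0.0235],-0.0012],[0,[0.0435,0.0,0.0235],-0.0012],[0,[0.0,0.0,0.0375],-0.0],[0,[0.0,0.0,0.0375],-0.0],[0,[0.0,0.0,0.0375],-0.0]] 8
```

Call:
jog_arm(commands=[[0,[0.043,-0.001,0.023],-0.0012],[0,[0.043,-0.001,0.023],-0.0012],[0,[0.043,-0.001,0.023],-0.0012],[0,[0.044,0,0.023],-0.0012],[0,[0.044,0,0.023],-0.0012],[0,[0,0,0.03],0],[0,[0,0,0.03],0],[0,[0,0,0.02],0],[0,[0,0,0],0]])

```text
time: 4.5
tcp_pos: [0.5845, 0.4156, 0.1366]
orientation: [[0.967, 0.254, -0.015], [0.254, -0.967, 0.008], [-0.013, -0.012, -1.0]]
contact_force: [0.2, -0.0, -0.1]
width: 0.0002
```

```bash
python3 -c "
from h import *
s=sense();print(s['tcp_pos'],yaw(),s['orientation'][:,2])
plan([(.573,.4297,.104,15.7)],0)"
```

```text
[0.5845 0.4156 0.1366] 14.728988754675967 [-0.0155  0.0081 -0.9998]
[[0,[-0.0094,-0.0207,0.0407],-0.0027]] 1
```

Call:
jog_arm(commands=[[0,[-0.005,-0.01,0],-0.002],[0,[-0.004,-0.01,0],-0.001],[0,[0,0,0.01],0],[0,[0,0,0.01],0],[0,[0,0,0.01],0],[0,[0,0,0],0]])

```text
time: 5.25
tcp_pos: [0.5731, 0.4314, 0.1151]
orientation: [[0.962, 0.275, -0.011], [0.275, -0.961, 0.011], [-0.007, -0.013, -1.0]]
contact_force: [0.0, 0.4, 0.3]
width: 0.0003
```

```bash
python3 -c "
from h import *
s=sense();print(s['tcp_pos'],yaw(),s['orientation'][:,2])
plan([(.573,.4297,.104,15.7)],0)"
```

```text
[0.5731 0.4314 0.1151] 15.939945818971536 [-0.0106  0.0107 -0.9999]
[[0,[-0.0006,0.002,0.0139],0.0007]] 1
```

Call:
jog_arm(commands=[[0,[0,0.002,0.007],0],[0,[0,0,0.007],0],[0,[0,0,0.006],0],[0,[0,0,0.004],0],[0,[0,0,0.004],0]])

```text
time: 5.88
tcp_pos: [0.5746, 0.4302, 0.0991]
orientation: [[0.962, 0.274, -0.006], [0.274, -0.962, 0.013], [-0.002, -0.014, -1.0]]
contact_force: [-4.8, -2.6, 14.8]
width: 0.0002
```

Call:
jog_arm(commands=[[0,[-0.006,0,0.0035],0],[0,[-0.01,0,0.0035],0],[0,[-0.01,0,0.0035],0],[0,[-0.01,0,0.0035],0],[0,[-0.01,0,0.0035],0],[0,[-0.01,0,0.0035],0]])

```text
time: 6.62
tcp_pos: [0.5492, 0.4235, 0.0993]
orientation: [[0.961, 0.273, 0.04], [0.272, -0.962, 0.032], [0.047, -0.02, -0.999]]
contact_force: [3.5, -0.3, 8.7]
width: 0.0002
```

```bash
cat > sn.py <<'E'
from h import *
import pickle,sys
n=sys.argv[1];s=sense();print(s['tcp_pos'],yaw(),s['orientation'][:,2],s['time'],s['contact_force'],s['width']);pickle.dump(s,open(n+'.pkl','wb'))
im=snapshot('wrist');np.save(n+'.npy',im)
if len(sys.argv)>2:
    x0,y0,x1,y1=map(int,sys.argv[2:6]);f=min(800/(x1-x0),600/(y1-y0))
    save(n,cv2.resize(im[y0:y1,x0:x1],None,fx=f,fy=f,interpolation=cv2.INTER_CUBIC));print("scale",f)
E
python3 sn.py w3 150 60 370 240
```

```text
[0.5492 0.4235 0.0993] 15.806371317116302 [ 0.0396  0.0323 -0.9987] 6.625 [ 3.5216 -0.3186  8.6641] 0.0002328776136004452
scale 3.3333333333333335
```

View pics/w3.png

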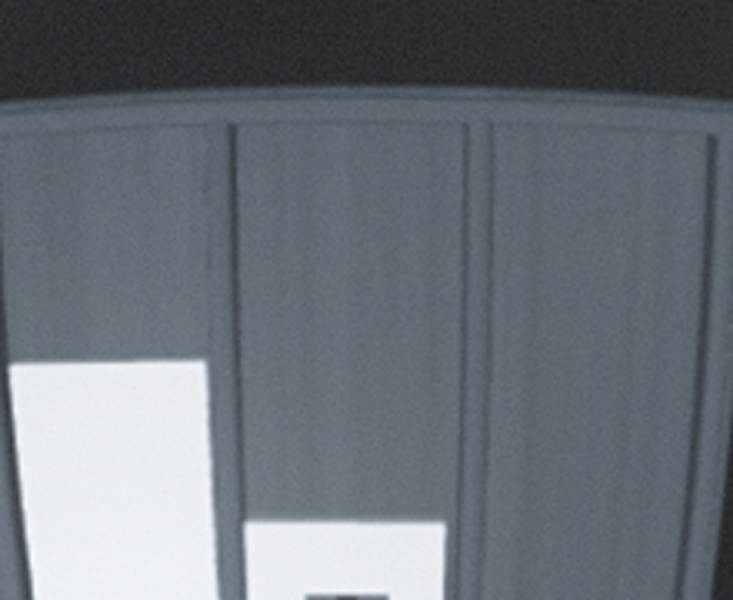

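The middle coupon is following the finger: its rear edge is at crop (345,521), about 25 mm ahead of the left one at (108,362). The tool is tilting because of the drag friction, so I'll press more lightly and take longer steps.

Call:
jog_arm(commands=[[0,[-0.025,0,0.0015],0],[0,[-0.025,0,0.0015],0]])

```text
time: 6.92
tcp_pos: [0.5156, 0.4138, 0.0994]
orientation: [[0.961, 0.273, 0.052], [0.271, -0.962, 0.038], [0.061, -0.022, -0.998]]
contact_force: [2.7, -1.1, 7.6]
width: -0.0
```

Call:
jog_arm(commands=[[0,[-0.022,0,0.0015],0],[0,[-0.002,0,-0.001],0]])

```text
time: 7.18
tcp_pos: [0.4991, 0.4091, 0.1008]
orientation: [[0.96, 0.273, 0.06], [0.271, -0.962, 0.04], [0.069, -0.023, -0.997]]
contact_force: [-0.3, 0.7, -0.2]
width: 0.0002
```

Call:
jog_arm(commands=[[0,[0,0,-0.02],0],[0,[0,0,-0.04],0],[0,[-0.03,0,-0.05],0],[0,[-0.06,0,-0.05],0],[60,[0,0,0],0],[60,[0,0,0],0]])

```text
time: 7.92
tcp_pos: [0.4233, 0.3847, 0.2308]
orientation: [[0.96, 0.271, 0.062], [0.269, -0.962, 0.042], [0.071, -0.024, -0.997]]
contact_force: [1.0, 0.4, -0.2]
width: 0.0356
```

```bash
python3 sn.py w4 130 40 386 232
```

```text
[0.4233 0.3847 0.2308] 15.658092809242117 [ 0.0616  0.0423 -0.9972] 7.925 [ 1.0133  0.3752 -0.2103] 0.035584840617608415
scale 3.125
```

View pics/w4.png

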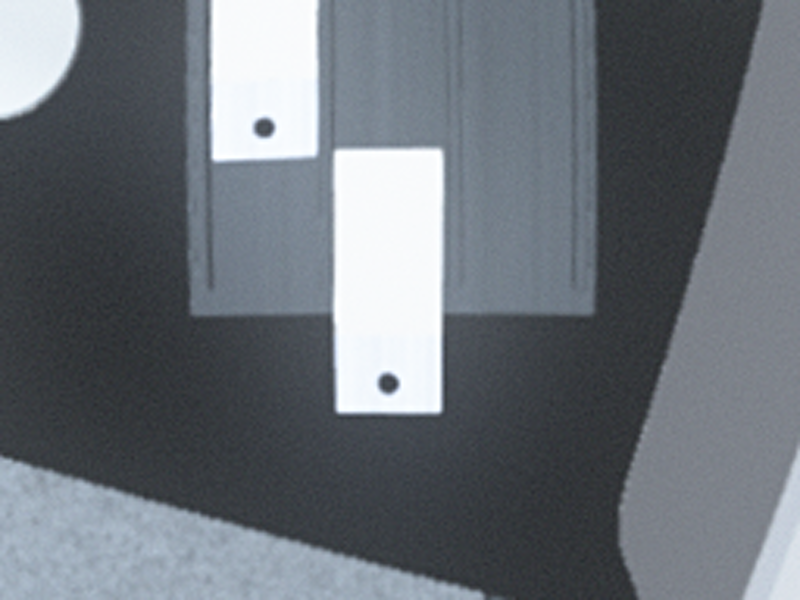

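The middle coupon overhangs by about 30 mm: its front is at crop (388,412), the deck edge is at row 315, and its rear is at row 148. Next I'll measure it and plan the grasp.

Run:
```python
from h import *
import pickle;s=pickle.load(open('w4.pkl','rb'))
P=lambda x,y,z:wz((130+x/3.125,40+y/3.125),z,s)
fl,fr,rl,rr=P(335,412,.099),P(442,412,.099),P(333,148,.099),P(443,148,.099)
f=(fl+fr)/2;r=(rl+rr)/2;ax=(r-f)/np.linalg.norm(r-f);eL,eR=P(190,316,.095),P(595,315,.095)
print(fl,fr,np.linalg.norm(r-f),np.linalg.norm(fl-fr),"yaw",np.degrees(np.arctan2(ax[1],ax[0])),"edge",eL,eR,"overhang",((eL+eR)/2-f)@ax)
g=f+.0155*ax;print("grasp",g)
plan([(g[0],g[1],.15,15.7),(g[0],g[1],.0895,15.7)],60,step=.04)
```

```text
[0.4369 0.4086 0.099 ] [0.4459 0.3772 0.099 ] 0.0800917317372311 0.032719197803817913 yaw 15.865461112616936 edge [0.4532 0.4603 0.095 ] [0.4878 0.3401 0.095 ] overhang 0.029991339063511976
grasp [0.4563 0.3972 0.099 ]
[[60,[0.0146,-0.0012,0.0337],-0.0],[60,[0.0146,-0.0012,0.0337],-0.0],[60,[0.0146,-0.0012,0.0337],-0.0],[60,[0.0,0.0,0.0378],-0.0],[60,[0.0,0.0,0.0378],-0.0]] 5
```

```bash
python3 - <<'E'
t=open('h.py').read()
i=t.index("def plan");t=t[:i]+'''def plan(pts,w,step=0.055,dturn=9.5):
    from scipy.spatial.transform import Rotation as Ro
    s=sense();p=np.array(s["tcp_pos"]);R=np.array(s["orientation"]);a=yaw();rows=[]
    for q in pts:
        q=np.array(q,float);da=(q[3]-a+180)%360-180
        n=int(max(1,np.ceil(np.linalg.norm(q[:3]-p)/step),np.ceil(abs(da)/dturn)))
        for i in range(n):
            d=(q[:3]-p)/(n-i);t=R.T@d
            rows.append([w,[round(float(v)/.8,4) for v in t],round(float(-da/n/360),4)])
            p=p+d;a+=da/n;R=R@Ro.from_euler('z',-da/n,degrees=True).as_matrix()
    print(str(rows).replace(" ",""),len(rows))
'''
open('h.py','w').write(t)
E
python3 -c "
from h import *
g=(.4563,.3972)
plan([(*g,.15,15.8)],60,step=.04)
plan([(*g,.15,15.8),(*g,.0895,15.8)],60,step=.03)"
```

```text
[[60,[0.0122,-0.0004,0.0346],-0.0001],[60,[0.0122,-0.0004,0.0346],-0.0001],[60,[0.0122,-0.0004,0.0346],-0.0001]] 3
[[60,[0.0122,-0.0004,0.0346],-0.0001],[60,[0.0122,-0.0004,0.0346],-0.0001],[60,[0.0122,-0.0004,0.0346],-0.0001],[60,[-0.0018,0.0006,0.0251],-0.0],[60,[-0.0018,0.0006,0.0251],-0.0],[60,[-0.0018,0.0006,0.0251],-0.0]] 6
```

Call:
jog_arm(commands=[[60,[0.012,0,0.0345],0],[60,[0.012,0,0.0345],0],[60,[0.012,0,0.034],0],[60,[0,0,0],0],[60,[0,0,0],0]])

```text
time: 8.6
tcp_pos: [0.4597, 0.3961, 0.1442]
orientation: [[0.961, 0.269, 0.056], [0.267, -0.963, 0.039], [0.065, -0.023, -0.998]]
contact_force: [0.4, -0.3, -1.0]
width: 0.0602
```

```bash
python3 -c "
from h import *
print(yaw())
g=(.4563,.3972)
plan([(*g,.0895,15.8)],60,step=.022)"
```

```text
15.531792303689615
[[60,[-0.0027,-0.0003,0.0227],-0.0002],[60,[-0.0027,-0.0003,0.0227],-0.0002],[60,[-0.0027,-0.0003,0.0227],-0.0002]] 3
```

Call:
jog_arm(commands=[[60,[-0.0027,0,0.022],0],[60,[-0.0027,0,0.022],0],[60,[-0.0027,0,0.012],0],[60,[0,0,0.005],0],[60,[0,0,0],0]])

```text
time: 9.22
tcp_pos: [0.4584, 0.3978, 0.099]
orientation: [[0.961, 0.269, 0.063], [0.267, -0.963, 0.043], [0.072, -0.024, -0.997]]
contact_force: [-0.1, 0.3, 0.1]
width: 0.0597
```

```bash
python3 -c "
from h import *
g=(.4563,.3972)
plan([(*g,.0895,15.8)],60,step=.022)"
```

```text
[[60,[-0.0035,0.0003,0.0116],-0.0007]] 1
```

Call:
jog_arm(commands=[[60,[-0.004,0,0.003],0],[60,[-0.001,0,0.004],0],[60,[0,0,0.004],0],[60,[0,0,0],0]])

```text
time: 9.72
tcp_pos: [0.4555, 0.3975, 0.0908]
orientation: [[0.961, 0.27, 0.065], [0.267, -0.963, 0.044], [0.074, -0.025, -0.997]]
contact_force: [0.1, 0.1, -0.6]
width: 0.0599
```

Call:
jog_arm(commands=[[45,[0,0,0.001],0],[25,[0,0,0],0],[25,[0,0,0],0],[25,[0,0,0],0],[25,[0,0,0],0]], newtons=30)

```text
time: 10.35
tcp_pos: [0.4558, 0.3974, 0.0902]
orientation: [[0.961, 0.269, 0.065], [0.267, -0.963, 0.044], [0.074, -0.025, -0.997]]
contact_force: [0.5, -0.2, 0.5]
width: 0.0307
```

Call:
jog_arm(commands=[[25,[0,0,-0.01],0],[25,[0,0,-0.02],0],[25,[0,0,-0.04],0],[25,[-0.01,0,-0.05],0],[25,[-0.01,0,-0.05],0],[25,[0,0,-0.03],0],[25,[0,0,-0.02],0],[25,[0,0,0],0]])

```text
time: 11.35
tcp_pos: [0.4282, 0.3854, 0.2787]
orientation: [[0.96, 0.27, 0.072], [0.267, -0.962, 0.049], [0.082, -0.027, -0.996]]
contact_force: [0.4, -0.4, -0.8]
width: 0.0309
```

```bash
python3 sn.py w5; python3 -c "
from h import *
plan([(.43,.1,.30,9),(.40,-.25,.30,5)],25,step=.045)"
```

```text
[0.4282 0.3854 0.2787] 15.534528316314717 [ 0.0717  0.0485 -0.9962] 11.35 [ 0.4257 -0.3703 -0.8451] 0.030856587824520377
[[25,[-0.0129,0.049,-0.0064],0.0026],[25,[-0.0121,0.0492,-0.0064],0.0026],[25,[-0.0113,0.0494,-0.0064],0.0026],[25,[-0.0105,0.0496,-0.0064],0.0026],[25,[-0.0097,0.0498,-0.0064],0.0026],[25,[-0.0089,0.0499,-0.0064],0.0026],[25,[-0.0081,0.05,-0.0064],0.0026],[25,[-0.0131,0.0532,-0.0029],0.0014],[25,[-0.0127,0.0533,-0.0029],0.0014],[25,[-0.0122,0.0534,-0.0029],0.0014],[25,[-0.0117,0.0535,-0.0029],0.0014],[25,[-0.0113,0.0536,-0.0029],0.0014],[25,[-0.0108,0.0537,-0.0029],0.0014],[25,[-0.0103,0.0538,-0.0029],0.0014],[25,[-0.0099,0.0539,-0.0029],0.0014]] 15
```

Call:
jog_arm(commands=[[25,[-0.013,0.049,-0.006],0.0026],[25,[-0.012,0.049,-0.006],0.0026],[25,[-0.011,0.049,-0.006],0.0026],[25,[-0.0105,0.05,-0.006],0.0026],[25,[-0.01,0.05,-0.006],0.0026],[25,[-0.009,0.05,-0.006],0.0026],[25,[-0.008,0.05,-0.006],0.0026],[25,[-0.013,0.053,-0.003],0.0014],[25,[-0.0125,0.053,-0.003],0.0014],[25,[-0.012,0.053,-0.003],0.0014],[25,[-0.012,0.053,-0.003],0.0014],[25,[-0.011,0.053,-0.003],0.0014]])

```text
time: 12.9
tcp_pos: [0.4045, -0.1294, 0.289]
orientation: [[0.992, 0.115, 0.054], [0.112, -0.992, 0.049], [0.059, -0.042, -0.997]]
contact_force: [0.9, 0.6, -0.6]
width: 0.0307
```

Call:
jog_arm(commands=[[25,[-0.011,0.05,0],0],[25,[-0.01,0.04,0],0],[25,[-0.005,0.02,0],0],[25,[0,0,0],0],[25,[0,0,0],0]])

```text
time: 13.52
tcp_pos: [0.3915, -0.2222, 0.2803]
orientation: [[0.993, 0.11, 0.049], [0.107, -0.993, 0.054], [0.055, -0.048, -0.997]]
contact_force: [-0.0, 0.4, -0.6]
width: 0.0309
```

```bash
python3 sn.py w6 90 0 490 300
```

```text
[ 0.3915 -0.2222  0.2803] 6.161004730610274 [ 0.0494  0.0541 -0.9973] 13.525 [-0.0482  0.3559 -0.5814] 0.030886676932313863
scale 2.0
```

View pics/w6.png

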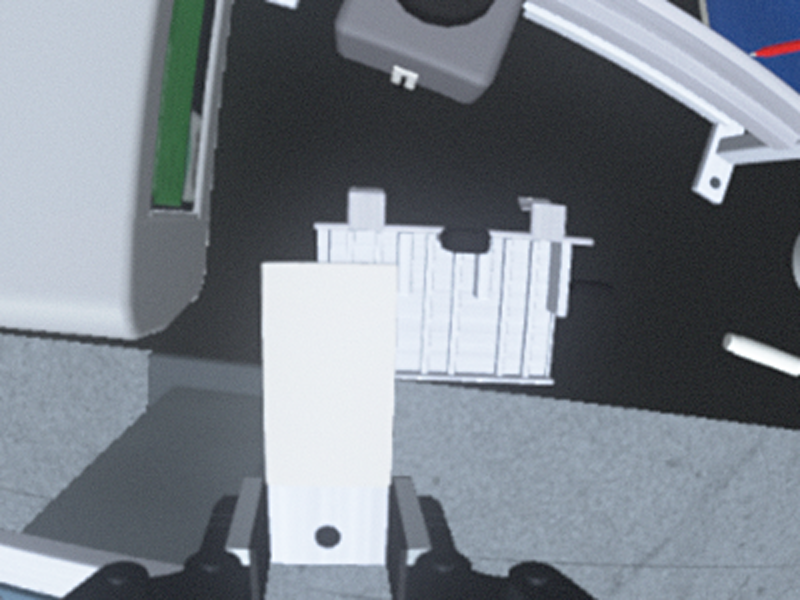

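The coupon is held straight at crop (262–397, 263) to (270–388, 563). The tray is behind it: handle top at (466,240), right end of the lip at (553,381), back plate from (316,227) to (592,241).

Run:
```python
from h import *
import pickle;s=pickle.load(open('w6.pkl','rb'))
P=lambda x,y,z:wz((90+x/2,y/2),z,s)
lr=P(553,381,.018);bl=P(316,227,.07);br=P(592,241,.07);h=P(466,232,.108)
print("lipR",lr,"back",bl,br,"handle",h)
e=bl-br;print(np.linalg.norm(e),np.degrees(np.arctan2(-e[0],e[1])))
t=np.array(s['tcp_pos']);zc=t[2]+.0055+.004
r=(P(262,263,zc)+P(397,263,zc))/2;f=(P(270,563,zc)+P(388,563,zc))/2
ax=r-f;print("coupon",f-t,r-t,np.linalg.norm(ax),np.degrees(np.arctan2(ax[1],ax[0])),"centre-tcp",(f+r)/2-t)
```

```text
lipR [ 0.3747 -0.3775  0.018 ] back [ 0.4616 -0.197   0.07  ] [ 0.4783 -0.3674  0.07  ] handle [ 0.4698 -0.2793  0.108 ]
0.171219385153222 5.581977573847369
coupon [-0.0134 -0.0021  0.0095] [0.065  0.0065 0.0095] 0.07888930212634486 6.267533864842332 centre-tcp [0.0258 0.0022 0.0095]
```

```bash
python3 -c "
from h import *
plan([(.393,-.2887,.10,5.0)],25,step=.04)"
```

```text
[[25,[-0.0039,0.0187,0.0441],0.0007],[25,[-0.0038,0.0188,0.0441],0.0007],[25,[-0.0038,0.0188,0.0441],0.0007],[25,[-0.0037,0.0188,0.0441],0.0007],[25,[-0.0036,0.0188,0.0441],0.0007]] 5
```

Call:
jog_arm(commands=[[25,[-0.004,0.0187,0.04],0.0007],[25,[-0.004,0.0187,0.04],0.0007],[25,[-0.004,0.0187,0.04],0.0007],[25,[-0.004,0.0187,0.04],0.0007],[25,[-0.003,0.01,0.03],0],[25,[0,0,0],0],[25,[0,0,0],0]])

```text
time: 14.45
tcp_pos: [0.3959, -0.2778, 0.1246]
orientation: [[0.993, 0.104, 0.055], [0.101, -0.994, 0.05], [0.06, -0.045, -0.997]]
contact_force: [-0.3, 0.5, 0.3]
width: 0.0313
```

```bash
python3 -c "
from h import *
print(yaw());plan([(.393,-.2887,.04,5.0)],25,step=.03)"
```

```text
5.826592185815455
[[25,[-0.0038,0.0059,0.0349],0.0008],[25,[-0.0037,0.006,0.0349],0.0008],[25,[-0.0037,0.006,0.0349],0.0008]] 3
```

Call:
jog_arm(commands=[[25,[-0.004,0.006,0.03],0.0008],[25,[-0.004,0.006,0.03],0.0008],[25,[-0.004,0.006,0.02],0.0008],[25,[0,0,0.01],0],[25,[0,0,0],0]])

```text
time: 15.08
tcp_pos: [0.3964, -0.2907, 0.0577]
orientation: [[0.994, 0.094, 0.064], [0.091, -0.995, 0.041], [0.067, -0.035, -0.997]]
contact_force: [-1.2, 0.0, -0.3]
width: 0.0307
```

```bash
python3 -c "
from h import *
print(yaw());plan([(.393,-.2887,.009,5.0)],25,step=.02)"
```

```text
5.2344009928209125
[[25,[-0.0027,-0.0003,0.0202],0.0002],[25,[-0.0027,-0.0003,0.0202],0.0002],[25,[-0.0027,-0.0003,0.0202],0.0002]] 3
```

Call:
jog_arm(commands=[[25,[-0.0035,-0.001,0.018],0],[25,[-0.0035,-0.001,0.018],0],[25,[-0.003,0,0.012],0],[25,[0,0,0.006],0],[25,[0,0,0],0]])

```text
time: 15.7
tcp_pos: [0.3924, -0.2886, 0.0137]
orientation: [[0.993, 0.094, 0.067], [0.092, -0.995, 0.037], [0.07, -0.031, -0.997]]
contact_force: [0.6, -0.9, 0.1]
width: 0.0306
```

```bash
python3 -c "
from h import *
print(yaw());plan([(.393,-.2887,.009,5.0)],25,step=.02)"
```

```text
5.291573751552948
[[25,[0.0003,0.0004,0.0059],0.0008]] 1
```

Call:
jog_arm(commands=[[25,[0,0,0.003],0],[25,[0,0,0.003],0],[25,[0,0,0.002],0],[25,[0,0,0],0]])

```text
time: 16.2
tcp_pos: [0.3936, -0.2891, 0.0108]
orientation: [[0.993, 0.095, 0.069], [0.093, -0.995, 0.035], [0.072, -0.029, -0.997]]
contact_force: [-1.5, 0.1, 3.1]
width: 0.0306
```

Call:
jog_arm(commands=[[42,[0,0,0],0],[42,[0,0,0],0],[42,[0,0,0],0],[42,[0,0,-0.01],0],[42,[0,0,-0.02],0],[42,[-0.005,0,-0.04],0],[42,[-0.01,0,-0.05],0],[42,[-0.01,0,-0.05],0],[42,[-0.01,0,-0.05],0],[42,[0,0,-0.03],0],[42,[0,0,0],0]])

```text
time: 17.58
tcp_pos: [0.3506, -0.2994, 0.2174]
orientation: [[0.993, 0.095, 0.07], [0.093, -0.995, 0.033], [0.073, -0.026, -0.997]]
contact_force: [0.4, -0.9, -0.3]
width: 0.042
```

```bash
python3 sn.py w7 90 0 490 300
```

```text
[ 0.3506 -0.2994  0.2174] 5.34778615795383 [ 0.0698  0.0326 -0.997 ] 17.575 [ 0.3526 -0.8819 -0.2948] 0.04200153041682361
scale 2.0
```

View pics/w7.png

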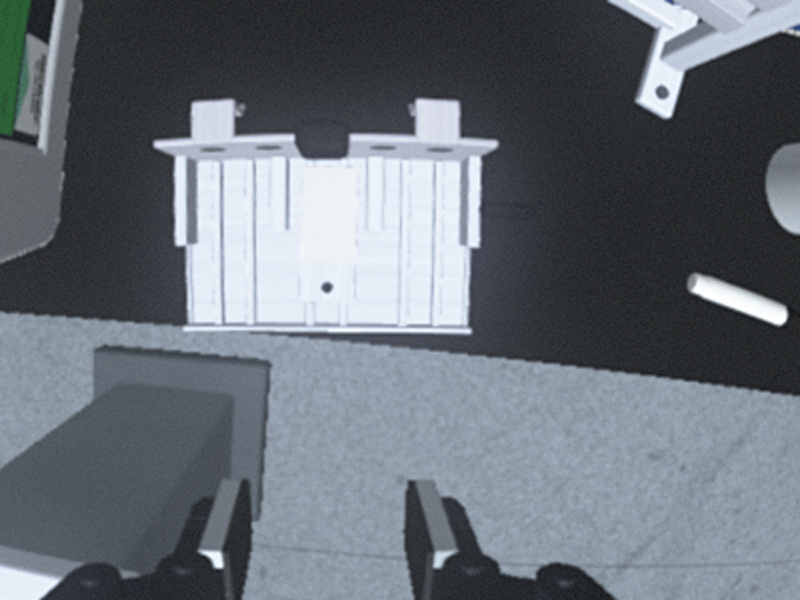

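The coupon lies in the middle bay (crop (300–355, 165–300)), and the tray is undisturbed. I'll go back to the deck. I'll first take out the tilt by dragging +x in the empty middle lane, then slide the second coupon.

```bash
python3 -c "
from h import *
import pickle;s=pickle.load(open('w7.pkl','rb'))
P=lambda x,y,z:wz((90+x/2,y/2),z,s)
l,r=P(185,329,.018),P(471,329,.018);e=l-r;th=np.arctan2(-e[0],e[1]);print(l,r,np.linalg.norm(e),np.degrees(th));m=(l+r)/2;print('origin',m+.053*np.array([np.cos(th),np.sin(th),0]))
plan([(.43,-.05,.30,10),(.45,.2,.3,15.8),(.4954,.4071,.17,15.8)],0,step=.045)"
```

```text
[ 0.3582 -0.2066  0.018 ] [ 0.3752 -0.3777  0.018 ] 0.17201164957581777 5.6922323710625555
origin [ 0.4194 -0.2869  0.018 ]
[[0,[0.0193,-0.0433,-0.0124],-0.0018],[0,[0.0198,-0.043,-0.0124],-0.0018],[0,[0.0203,-0.0428,-0.0124],-0.0018],[0,[0.0208,-0.0426,-0.0124],-0.0018],[0,[0.0213,-0.0423,-0.0124],-0.0018],[0,[0.0218,-0.0421,-0.0124],-0.0018],[0,[0.0223,-0.0418,-0.0124],-0.0018],[0,[0.0131,-0.0505,0.0021],-0.0027],[0,[0.014,-0.0503,0.0021],-0.0027],[0,[0.0148,-0.0501,0.0021],-0.0027],[0,[0.0157,-0.0498,0.0021],-0.0027],[0,[0.0165,-0.0495,0.0021],-0.0027],[0,[0.0173,-0.0492,0.0021],-0.0027],[0,[0.0188,-0.0385,0.0291],-0.0],[0,[0.0188,-0.0385,0.0291],-0.0],[0,[0.0188,-0.0385,0.0291],-0.0],[0,[0.0188,-0.0385,0.0291],-0.0],[0,[0.0188,-0.0385,0.0291],-0.0],[0,[0.0188,-0.0385,0.0291],-0.0]] 19
```

Call:
jog_arm(commands=[[0,[0.019,-0.043,-0.015],-0.0018],[0,[0.02,-0.043,-0.015],-0.0018],[0,[0.02,-0.043,-0.012],-0.0018],[0,[0.021,-0.043,-0.012],-0.0018],[0,[0.021,-0.042,-0.012],-0.0018],[0,[0.022,-0.042,-0.012],-0.0018],[0,[0.022,-0.042,-0.012],-0.0018],[0,[0.013,-0.05,0.002],-0.0027],[0,[0.014,-0.05,0.002],-0.0027],[0,[0.015,-0.05,0.002],-0.0027],[0,[0.016,-0.05,0.002],-0.0027],[0,[0.017,-0.05,0.002],-0.0027]])

```text
time: 19.12
tcp_pos: [0.4437, 0.1743, 0.2895]
orientation: [[0.966, 0.256, 0.041], [0.254, -0.966, 0.048], [0.052, -0.036, -0.998]]
contact_force: [1.3, -0.2, 0.1]
width: -0.0
```

Call:
jog_arm(commands=[[0,[0.017,-0.049,0.002],-0.0027],[0,[0.019,-0.038,0.029],0],[0,[0.019,-0.038,0.029],0],[0,[0.019,-0.038,0.029],0],[0,[0.01,-0.02,0.01],0],[0,[0,0,0],0]])

```text
time: 19.88
tcp_pos: [0.4673, 0.3446, 0.2066]
orientation: [[0.96, 0.279, 0.026], [0.278, -0.96, 0.042], [0.037, -0.033, -0.999]]
contact_force: [0.6, 0.4, -0.4]
width: 0.0
```

```bash
python3 -c "
from h import *
print(yaw(),sense()['orientation'][:,2]);plan([(.4954,.4071,.115,15.8)],0,step=.04)"
```

```text
16.124526345750976 [ 0.0259  0.0423 -0.9988]
[[0,[0.0171,-0.0205,0.0395],0.0003],[0,[0.017,-0.0205,0.0395],0.0003],[0,[0.017,-0.0205,0.0395],0.0003]] 3
```

```bash
python3 -c "
from h import *
import pickle;s=pickle.load(open('w4.pkl','rb'))
P=lambda x,y,z:wz((130+x/3.125,40+y/3.125),z,s)
a,b=P(212,160,.099),P(318,156,.099);f=(a+b)/2;X=np.array([.9613,.2756,0]);print(a,b,f,f+.06*X)
g=f+.06*X
plan([(g[0],g[1],.13,15.8)],0,step=.04)"
```

```text
[0.5017 0.465  0.099 ] [0.5106 0.4342 0.099 ] [0.5061 0.4496 0.099 ] [0.5638 0.4661 0.099 ]
[[0,[0.0309,-0.0218,0.021],0.0002],[0,[0.0309,-0.0218,0.021],0.0002],[0,[0.0308,-0.0219,0.021],0.0002],[0,[0.0308,-0.0219,0.021],0.0002],[0,[0.0308,-0.022,0.021],0.0002]] 5
```

Call:
jog_arm(commands=[[0,[0.031,-0.022,0.018],0],[0,[0.031,-0.022,0.018],0],[0,[0.03,-0.022,0.018],0],[0,[0.025,-0.018,0.018],0],[0,[0.012,-0.01,0.008],0],[0,[0,0,0],0],[0,[0,0,0],0]])

```text
time: 20.75
tcp_pos: [0.5517, 0.4431, 0.1525]
orientation: [[0.961, 0.274, 0.03], [0.273, -0.961, 0.04], [0.04, -0.03, -0.999]]
contact_force: [-0.5, -0.5, 0.1]
width: 0.0001
```

```bash
python3 -c "
from h import *
print(yaw(),sense()['orientation'][:,2]);plan([(.5638,.4661,.104,15.8)],0,step=.03)"
```

```text
15.852429366937418 [ 0.0298  0.0397 -0.9988]
[[0,[0.01,-0.0109,0.0311],0.0001],[0,[0.01,-0.0109,0.0311],0.0001]] 2
```

Call:
jog_arm(commands=[[0,[0.01,-0.011,0.018],0],[0,[0.01,-0.012,0.018],0],[0,[0,0,0.012],0],[0,[0,0,0.006],0],[0,[0,0,0],0]])

```text
time: 21.38
tcp_pos: [0.5632, 0.4676, 0.108]
orientation: [[0.961, 0.274, 0.029], [0.273, -0.961, 0.039], [0.039, -0.03, -0.999]]
contact_force: [0.1, 0.6, 0.1]
width: -0.0001
```

```bash
python3 -c "
from h import *
print(yaw(),sense()['orientation'][:,2]);plan([(.5638,.4661,.104,15.8)],0,step=.03)"
```

```text
15.854632966359063 [ 0.0293  0.0393 -0.9988]
[[0,[-0.0,0.0022,0.005],0.0002]] 1
```

Call:
jog_arm(commands=[[0,[0,0.002,0.006],0],[0,[0,0,0.005],0],[0,[0,0,0.003],0],[0,[-0.025,0,0.0015],0],[0,[-0.025,0,0.0015],0],[0,[-0.025,0,0.0015],0]])

```text
time: 22.12
tcp_pos: [0.5134, 0.4524, 0.0994]
orientation: [[0.961, 0.273, 0.048], [0.27, -0.961, 0.049], [0.06, -0.034, -0.998]]
contact_force: [2.6, 0.6, 6.6]
width: 0.0003
```

Call:
jog_arm(commands=[[0,[-0.023,0,0.0015],0],[0,[-0.014,0,0.0015],0]])

```text
time: 22.38
tcp_pos: [0.4878, 0.4455, 0.0996]
orientation: [[0.96, 0.273, 0.059], [0.27, -0.961, 0.054], [0.071, -0.036, -0.997]]
contact_force: [2.8, -1.2, 4.0]
width: -0.0001
```

Call:
jog_arm(commands=[[0,[0.001,0,-0.02],0],[0,[0,0,-0.04],0],[0,[-0.03,0,-0.05],0],[60,[-0.06,0,-0.05],0],[60,[0,0,0],0],[60,[0,0,0],0]])

```text
time: 23.12
tcp_pos: [0.4117, 0.4191, 0.2299]
orientation: [[0.961, 0.272, 0.059], [0.269, -0.962, 0.056], [0.072, -0.038, -0.997]]
contact_force: [-0.2, 0.1, 0.9]
width: 0.0543
```

```bash
python3 sn.py w8
python3 - <<'E'
from h import *
import pickle;s=pickle.load(open('w8.pkl','rb'));im=np.load('w8.npy')
g=cv2.cvtColor(im,cv2.COLOR_RGB2GRAY);m=((g>205)*255).astype(np.uint8)
m[240:]=0
for c in cv2.findContours(m,cv2.RETR_EXTERNAL,cv2.CHAIN_APPROX_NONE)[0]:
    if cv2.contourArea(c)>600:
        q=cv2.boxPoints(cv2.minAreaRect(c));w=np.array([wz(p,.099,s) for p in q]);print(cv2.contourArea(c),q.round().tolist());print(w)
E
```

```text
[0.4117 0.4191 0.2299] 15.623250675597099 [ 0.0594  0.0562 -0.9967] 23.125 [-0.1738  0.0766  0.8972] 0.05431303094164695
1625.0 [[-11.0, 166.0], [76.0, 135.0], [87.0, 166.0], [0.0, 197.0]]
[[0.344  0.7834 0.099 ]
 [0.4182 0.627  0.099 ]
 [0.3879 0.6056 0.099 ]
 [0.3058 0.7556 0.099 ]]
1517.0 [[88.0, 116.0], [127.0, 111.0], [132.0, 152.0], [93.0, 157.0]]
[[0.4408 0.6154 0.099 ]
 [0.4552 0.5683 0.099 ]
 [0.4162 0.5534 0.099 ]
 [0.3994 0.6001 0.099 ]]
2804.5 [[237.0, 89.0], [272.0, 89.0], [272.0, 173.0], [237.0, 173.0]]
[[0.5007 0.4659 0.099 ]
 [0.5094 0.4348 0.099 ]
 [0.4333 0.4127 0.099 ]
 [0.424  0.4447 0.099 ]]
3591.5 [[405.0, 239.0], [469.0, -3.0], [493.0, 3.0], [429.0, 245.0]]
[[0.4061 0.2512 0.099 ]
 [0.6981 0.2532 0.099 ]
 [0.7125 0.2157 0.099 ]
 [0.4065 0.2157 0.099 ]]
2511.5 [[132.0, 0.0], [183.0, 0.0], [183.0, 84.0], [132.0, 84.0]]
[[0.5704 0.5986 0.099 ]
 [0.5768 0.5428 0.099 ]
 [0.4933 0.5173 0.099 ]
 [0.4829 0.5702 0.099 ]]
```

```bash
python3 -c "
from h import *
plan([(.4441,.4332,.125,15.8)],56,step=.035)"
```

```text
[[56,[0.0085,-0.0002,0.0335],-0.0001],[56,[0.0085,-0.0002,0.0335],-0.0001],[56,[0.0085,-0.0002,0.0335],-0.0001],[56,[0.0085,-0.0002,0.0335],-0.0001]] 4
```

Call:
jog_arm(commands=[[56,[0.008,0,0.033],0],[56,[0.008,0,0.033],0],[56,[0.008,0,0.033],0],[56,[0.005,0,0.02],0],[56,[0,0,0],0],[56,[0,0,0],0]])

```text
time: 23.92
tcp_pos: [0.4438, 0.4308, 0.1291]
orientation: [[0.962, 0.269, 0.054], [0.266, -0.963, 0.053], [0.066, -0.036, -0.997]]
contact_force: [-0.2, 0.2, -0.4]
width: 0.0563
```

```bash
python3 -c "
from h import *
print(yaw(),sense()['orientation'][:,2]);plan([(.4441,.4332,.090,15.8)],56,step=.02)"
```

```text
15.46114807985766 [ 0.0539  0.0526 -0.9972]
[[56,[-0.0011,-0.0005,0.0244],-0.0005],[56,[-0.001,-0.0005,0.0244],-0.0005]] 2
```

Call:
jog_arm(commands=[[56,[-0.001,0,0.016],-0.0005],[56,[-0.001,0,0.016],0],[56,[-0.001,-0.001,0.01],0],[56,[0,0,0.005],0],[56,[0,0,0],0]])

```text
time: 24.55
tcp_pos: [0.4434, 0.4336, 0.0908]
orientation: [[0.96, 0.273, 0.056], [0.27, -0.961, 0.054], [0.069, -0.037, -0.997]]
contact_force: [0.2, -0.7, 0.2]
width: 0.0557
```

```bash
python3 -c "
from h import *
print(yaw(),sense()['orientation'][:,2]);plan([(.4441,.4332,.090,15.8)],56,step=.02)"
```

```text
15.68505205949188 [ 0.0562  0.0542 -0.997 ]
[[56,[0.0006,0.0008,0.001],-0.0003]] 1
```

Call:
jog_arm(commands=[[45,[0,0,0.001],0],[25,[0,0,0],0],[25,[0,0,0],0],[25,[0,0,0],0],[25,[0,0,0],0]], newtons=30)

```text
time: 25.18
tcp_pos: [0.444, 0.4337, 0.0909]
orientation: [[0.96, 0.273, 0.057], [0.27, -0.961, 0.055], [0.07, -0.037, -0.997]]
contact_force: [-0.2, -0.2, -0.2]
width: 0.0307
```

Call:
jog_arm(commands=[[25,[0,0,-0.01],0],[25,[0,0,-0.02],0],[25,[0,0,-0.04],0],[25,[-0.01,0,-0.05],0],[25,[-0.005,0.01,-0.05],0],[25,[0,0.02,-0.04],0],[25,[0,0.03,-0.03],0],[25,[0,0.04,-0.02],0]])

```text
time: 26.18
tcp_pos: [0.4408, 0.3417, 0.3088]
orientation: [[0.959, 0.277, 0.063], [0.273, -0.96, 0.059], [0.077, -0.039, -0.996]]
contact_force: [1.1, -0.1, -0.5]
width: 0.0306
```

```bash
python3 -c "
from h import *
print(yaw());plan([(.43,.1,.30,9),(.37,-.33,.30,5.3)],25,step=.045)"
```

```text
15.907872777710459
[[25,[-0.0161,0.0478,-0.0013],0.0032],[25,[-0.0151,0.0481,-0.0013],0.0032],[25,[-0.0141,0.0484,-0.0013],0.0032],[25,[-0.0131,0.0487,-0.0013],0.0032],[25,[-0.0122,0.0489,-0.0013],0.0032],[25,[-0.0112,0.0492,-0.0013],0.0032],[25,[-0.0158,0.0518,-0.0036],0.001],[25,[-0.0154,0.0519,-0.0036],0.001],[25,[-0.0151,0.052,-0.0036],0.001],[25,[-0.0148,0.0521,-0.0036],0.001],[25,[-0.0144,0.0522,-0.0036],0.001],[25,[-0.0141,0.0523,-0.0036],0.001],[25,[-0.0137,0.0524,-0.0036],0.001],[25,[-0.0134,0.0525,-0.0036],0.001],[25,[-0.0131,0.0525,-0.0036],0.001],[25,[-0.0127,0.0526,-0.0036],0.001]] 16
```

Call:
jog_arm(commands=[[25,[-0.016,0.048,-0.001],0.0032],[25,[-0.015,0.048,-0.001],0.0032],[25,[-0.014,0.048,-0.001],0.0032],[25,[-0.013,0.049,-0.001],0.0032],[25,[-0.012,0.049,-0.001],0.0032],[25,[-0.011,0.049,-0.001],0.0032],[25,[-0.016,0.052,-0.003],0.001],[25,[-0.0155,0.052,-0.003],0.001],[25,[-0.015,0.052,-0.003],0.001],[25,[-0.015,0.052,-0.003],0.001],[25,[-0.0145,0.052,-0.003],0.001],[25,[-0.014,0.052,-0.003],0.001]])

```text
time: 27.68
tcp_pos: [0.3919, -0.1712, 0.3139]
orientation: [[0.988, 0.123, 0.095], [0.118, -0.991, 0.055], [0.1, -0.043, -0.994]]
contact_force: [0.9, 0.4, -0.5]
width: 0.031
```

Call:
jog_arm(commands=[[25,[-0.014,0.052,-0.003],0.001],[25,[-0.013,0.052,-0.003],0.001],[25,[-0.013,0.045,-0.003],0.001],[25,[-0.005,0.02,0],0.001],[25,[0,0,0],0],[25,[0,0,0],0]])

```text
time: 28.42
tcp_pos: [0.3691, -0.3151, 0.3182]
orientation: [[0.99, 0.094, 0.101], [0.089, -0.995, 0.048], [0.105, -0.038, -0.994]]
contact_force: [0.2, 0.4, -0.5]
width: 0.0307
```

```bash
python3 sn.py w9 90 0 490 300
```

```text
[ 0.3691 -0.3151  0.3182] 5.161758930428588 [ 0.1007  0.048  -0.9938] 28.425 [ 0.2207  0.3703 -0.5379] 0.030664781853242715
scale 2.0
```

View pics/w9.png

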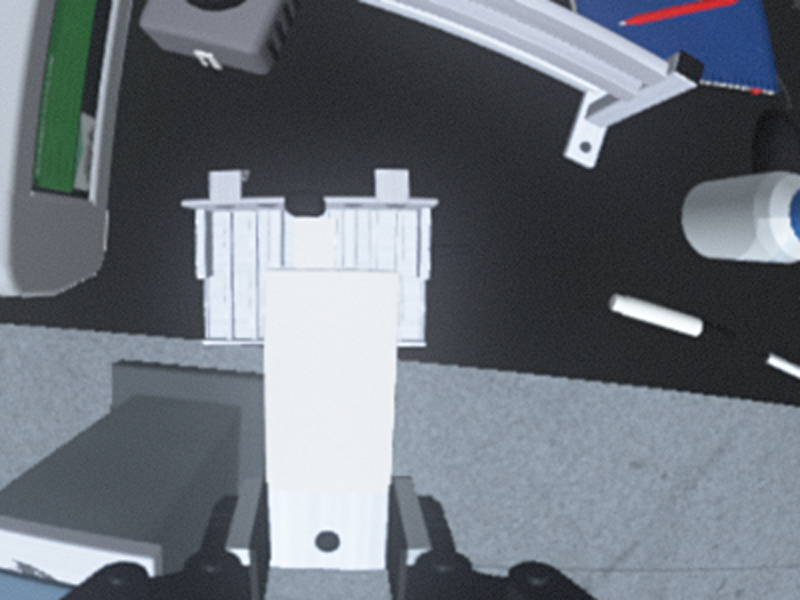

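The second coupon is held (crop (265–397, 270) to (272–387, 567)). The tray's lip runs from (204,343) to (425,344), and the first coupon is still in the middle bay.

Run:
```python
from h import *
import pickle;s=pickle.load(open('w9.pkl','rb'))
P=lambda x,y,z:wz((90+x/2,y/2),z,s)
l,r=P(204,342.5,.018),P(426,343.5,.018);e=l-r;th=np.arctan2(-e[0],e[1]);X=np.array([np.cos(th),np.sin(th),0]);Y=np.array([-X[1],X[0],0]);print(l,r,np.linalg.norm(e),np.degrees(th));o=(l+r)/2+.053*X;print('origin',o)
t=np.array(s['tcp_pos']);zc=t[2]+.0095
rr=(P(265,271,zc)+P(397,270,zc))/2;f=(P(272,567,zc)+P(387,567,zc))/2
ax=rr-f;print("coupon",np.linalg.norm(ax),np.degrees(np.arctan2(ax[1],ax[0])),"centre-tcp",(f+rr)/2-t)
print("bay -y", o-.056*Y)
```

```text
[ 0.358  -0.2071  0.018 ] [ 0.3742 -0.3786  0.018 ] 0.17226204958240812 5.402459847807261
origin [ 0.4188 -0.2879  0.018 ]
coupon 0.07784496419608673 5.179159531231802 centre-tcp [0.0239 0.0014 0.0095]
bay -y [ 0.4241 -0.3436  0.018 ]
```

```bash
python3 -c "
from h import *
plan([(.3996,-.3454,.10,5.4)],25,step=.033)"
```

```text
[[25,[0.0008,0.0074,0.039],-0.0001],[25,[0.0008,0.0074,0.039],-0.0001],[25,[0.0008,0.0074,0.039],-0.0001],[25,[0.0008,0.0074,0.039],-0.0001],[25,[0.0008,0.0074,0.039],-0.0001],[25,[0.0008,0.0074,0.039],-0.0001],[25,[0.0008,0.0074,0.039],-0.0001]] 7
```

Call:
jog_arm(commands=[[25,[0.001,0.007,0.039],0],[25,[0.001,0.007,0.039],0],[25,[0.001,0.007,0.039],0],[25,[0.001,0.007,0.039],0],[25,[0.001,0.007,0.039],0],[25,[0.001,0.007,0.039],0],[25,[0.001,0.005,0.02],0],[25,[0,0,0],0],[25,[0,0,0],0]])

```text
time: 29.6
tcp_pos: [0.4052, -0.3346, 0.1155]
orientation: [[0.988, 0.108, 0.106], [0.104, -0.994, 0.043], [0.11, -0.032, -0.993]]
contact_force: [-0.5, -0.3, 0.3]
width: 0.0309
```

```bash
python3 -c "
from h import *
print(yaw(),sense()['orientation'][:,2]);plan([(.3996,-.3454,.04,5.4)],25,step=.025)"
```

```text
6.004634721312365 [ 0.106   0.0434 -0.9934]
[[25,[-0.0047,0.0039,0.0231],0.0004],[25,[-0.0047,0.0039,0.0231],0.0004],[25,[-0.0046,0.0039,0.0231],0.0004],[25,[-0.0046,0.0039,0.0231],0.0004]] 4
```

Call:
jog_arm(commands=[[25,[-0.005,0.004,0.023],0.0005],[25,[-0.005,0.004,0.023],0.0005],[25,[-0.005,0.004,0.023],0.0005],[25,[-0.004,0.003,0.015],0.0004],[25,[0,0,0],0],[25,[0,0,0],0]])

```text
time: 30.35
tcp_pos: [0.4018, -0.3499, 0.053]
orientation: [[0.989, 0.097, 0.114], [0.094, -0.995, 0.031], [0.117, -0.02, -0.993]]
contact_force: [-0.3, -0.3, -0.9]
width: 0.031
```

```bash
python3 -c "
from h import *
print(yaw(),sense()['orientation'][:,2]);plan([(.3996,-.3454,.011,5.4)],25,step=.025)"
```

```text
5.403527392647364 [ 0.1145  0.0313 -0.9929]
[[25,[-0.0041,-0.0024,0.026],0.0],[25,[-0.0041,-0.0024,0.026],0.0]] 2
```

Call:
jog_arm(commands=[[25,[-0.003,-0.0025,0.013],0],[25,[-0.003,-0.0025,0.013],0],[25,[-0.003,-0.001,0.011],0],[25,[0,0,0.008],0],[25,[0,0,0],0]])

```text
time: 30.98
tcp_pos: [0.3983, -0.3442, 0.0146]
orientation: [[0.989, 0.097, 0.115], [0.094, -0.995, 0.031], [0.117, -0.02, -0.993]]
contact_force: [0.0, -0.1, -0.3]
width: 0.0309
```

```bash
python3 -c "
from h import *
print(yaw(),sense()['orientation'][:,2]);plan([(.3996,-.3454,.011,5.4)],25,step=.025)"
```

```text
5.427011509160773 [ 0.115   0.0307 -0.9929]
[[25,[0.0009,0.0017,0.0047],0.0001]] 1
```

Call:
jog_arm(commands=[[25,[0,0.001,0.004],0],[25,[0,0,0.003],0],[25,[0,0,0.002],0],[25,[0,0,0.001],0]])

```text
time: 31.48
tcp_pos: [0.3996, -0.3455, 0.0085]
orientation: [[0.988, 0.098, 0.116], [0.095, -0.995, 0.029], [0.118, -0.018, -0.993]]
contact_force: [-3.4, 1.7, 9.2]
width: 0.0304
```

Call:
jog_arm(commands=[[34,[0,0,-0.0015],0],[40,[0,0,-0.001],0],[42,[0,0,0],0],[42,[0,0,-0.008],0],[42,[0,0,-0.02],0],[42,[0,0,-0.04],0],[42,[0,0,-0.06],0],[42,[0,0,-0.07],0],[60,[0,0,-0.06],0],[60,[0,0,-0.03],0],[60,[0,0,0],0]])

```text
time: 32.85
tcp_pos: [0.371, -0.3528, 0.2541]
orientation: [[0.988, 0.097, 0.118], [0.095, -0.995, 0.023], [0.12, -0.011, -0.993]]
contact_force: [0.2, -0.2, -0.3]
width: 0.06
```

```bash
python3 sn.py w10 90 0 490 300
```

```text
[ 0.371  -0.3528  0.2541] 5.482815149967835 [ 0.1179  0.0229 -0.9928] 32.85 [ 0.1702 -0.1957 -0.3155] 0.06000677134057214
scale 2.0
```

View pics/w10.png

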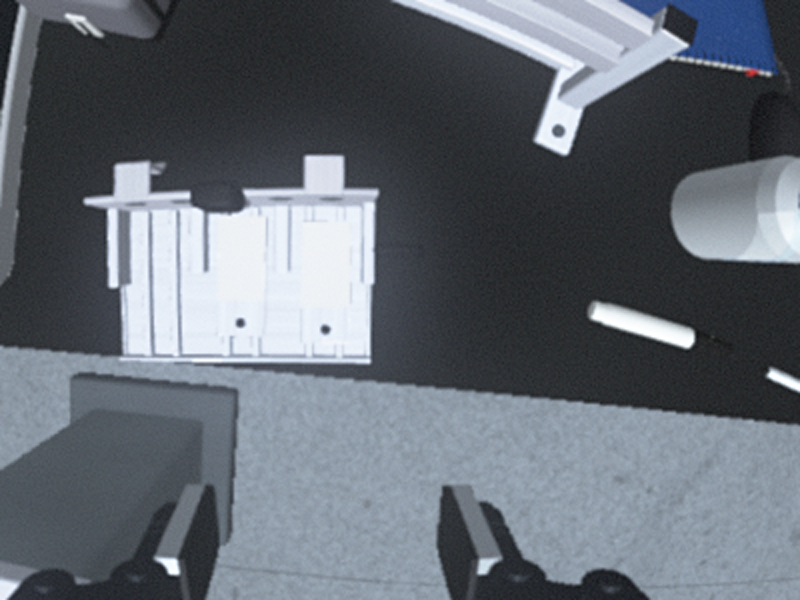

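Both coupons lie in their bays (crop (240,270) and (325,275)). Next I'll take a higher view of the stand and lamp.

```bash
python3 -c "
from h import *
plan([(.47,-.40,.36,5.4)],60,step=.04)"
```

```text
[[60,[0.0332,0.0174,-0.03],0.0001],[60,[0.0332,0.0174,-0.03],0.0001],[60,[0.0332,0.0174,-0.03],0.0001],[60,[0.0332,0.0174,-0.03],0.0001]] 4
```

Call:
jog_arm(commands=[[60,[0.033,0.017,-0.03],0],[60,[0.033,0.017,-0.03],0],[60,[0.033,0.017,-0.03],0],[60,[0.033,0.01,-0.03],0],[60,[0,0,0],0],[60,[0,0,0],0]])

```text
time: 33.65
tcp_pos: [0.4684, -0.3901, 0.3506]
orientation: [[0.99, 0.096, 0.104], [0.092, -0.995, 0.042], [0.108, -0.031, -0.994]]
contact_force: [0.5, 1.4, -0.6]
width: 0.0597
```

```bash
python3 sn.py w11 100 0 500 300
```

```text
[ 0.4684 -0.3901  0.3506] 5.3268169634443945 [ 0.1041  0.0415 -0.9937] 33.65 [ 0.4872  1.3646 -0.5715] 0.059736143132913824
scale 2.0
```

View pics/w11.png

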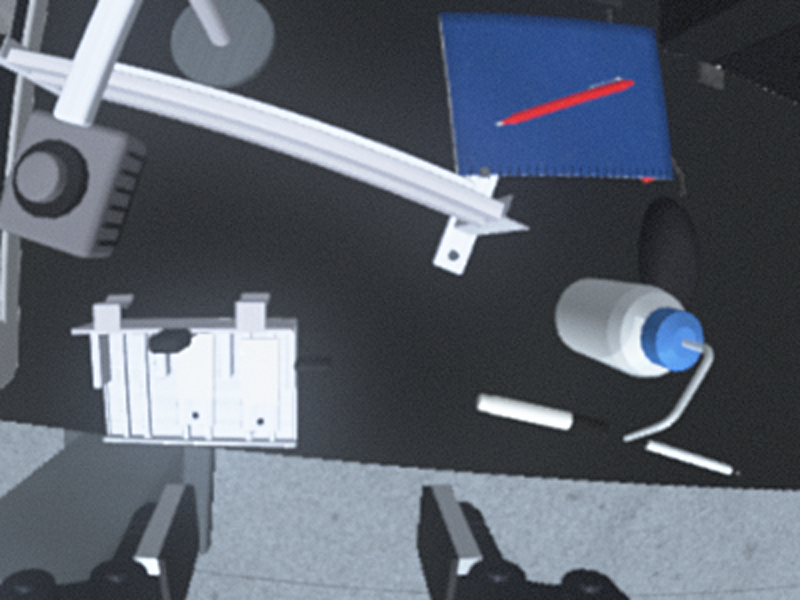

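Run:
```python
from h import *
im=np.load('w11.npy');a=im[15:135,100:375];a=cv2.resize(a,None,fx=2.9,fy=2.9,interpolation=cv2.INTER_CUBIC)
sc=snapshot("scene");np.save("scene1.npy",sc)
b=cv2.resize(sc[185:295,265:365],None,fx=2.2,fy=2.2,interpolation=cv2.INTER_CUBIC)
o=np.zeros((600,800,3),np.uint8);o[:a.shape[0],:a.shape[1]]=a[:600,:800];o[350:350+b.shape[0],:b.shape[1]]=b
save("comp2",o);print(a.shape,b.shape)
g=cv2.cvtColor(im,cv2.COLOR_RGB2GRAY)
for c in (180,230,280,320): print(c,g[20:110,c].tolist())
```

```text
(348, 798, 3) (242, 220, 3)
180 [68, 66, 69, 64, 68, 66, 65, 68, 74, 69, 68, 65, 70, 74, 68, 68, 134, 226, 246, 242, 232, 215, 221, 223, 226, 230, 231, 233, 226, 207, 197, 205, 217, 221, 222, 200, 184, 134, 77, 60, 66, 61, 62, 62, 69, 62, 61, 65, 60, 58, 64, 59, 63, 61, 62, 56, 61, 60, 58, 57, 58, 56, 61, 59, 55, 58, 56, 56, 55, 60, 49, 55, 51, 50, 53, 56, 53, 52, 51, 53, 54, 48, 52, 52, 50, 47, 48, 50, 45, 55]
230 [116, 111, 110, 115, 114, 114, 115, 118, 118, 117, 114, 107, 103, 88, 80, 71, 64, 62, 60, 63, 61, 66, 65, 64, 66, 63, 62, 63, 59, 57, 96, 194, 244, 246, 240, 213, 212, 226, 230, 230, 229, 232, 234, 226, 203, 198, 208, 217, 222, 223, 210, 188, 142, 77, 56, 64, 62, 61, 60, 57, 65, 61, 61, 59, 64, 57, 57, 56, 58, 55, 57, 60, 58, 57, 57, 57, 57, 52, 53, 52, 52, 57, 51, 50, 51, 47, 53, 54, 52, 48]
280 [49, 47, 49, 49, 46, 50, 50, 51, 50, 46, 51, 47, 58, 49, 54, 52, 57, 50, 52, 56, 55, 53, 52, 48, 51, 55, 57, 56, 52, 54, 57, 61, 62, 60, 57, 61, 57, 57, 61, 57, 62, 66, 63, 60, 60, 59, 55, 93, 195, 248, 251, 244, 220, 212, 220, 224, 227, 228, 230, 229, 227, 204, 189, 193, 216, 222, 222, 221, 203, 175, 116, 65, 63, 59, 60, 59, 63, 59, 63, 62, 65, 58, 58, 55, 60, 57, 57, 60, 61, 59]
320 [84, 80, 78, 82, 71, 65, 64, 58, 53, 56, 42, 49, 47, 50, 48, 46, 44, 51, 43, 48, 52, 48, 53, 50, 51, 48, 50, 51, 51, 53, 50, 55, 57, 53, 52, 57, 61, 53, 57, 53, 58, 55, 60, 62, 58, 60, 64, 61, 58, 59, 59, 58, 59, 59, 66, 65, 64, 63, 61, 66, 63, 58, 59, 113, 216, 247, 246, 231, 208, 209, 219, 219, 226, 228, 228, 227, 220, 196, 186, 198, 210, 219, 215, 208, 192, 156, 93, 60, 58, 62]
```

View pics/comp2.png

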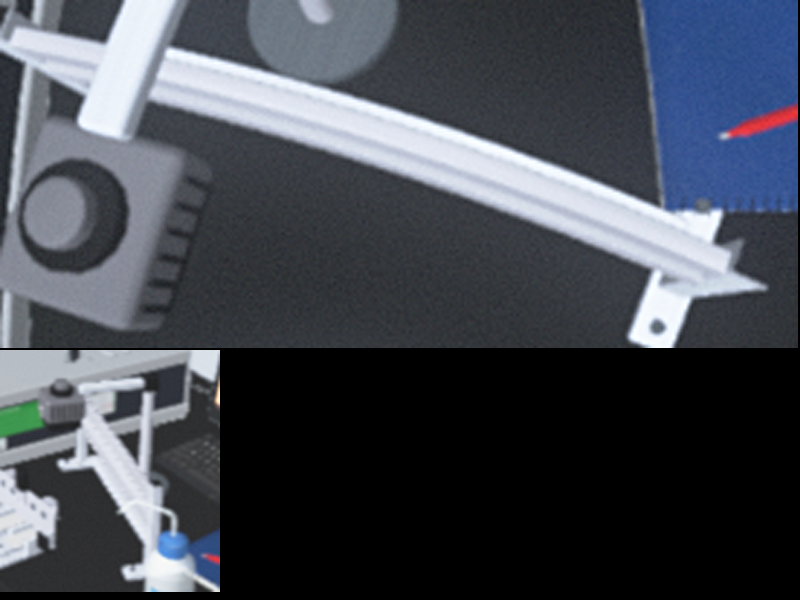

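The zoom shows the rail as parallel bands: a bright stripe, a wide band, a dark line and the lower bar. I'll check which edge is which by projecting the given rail sections onto the measured rows.

Run:
```python
from h import *
import pickle;s=pickle.load(open('w11.pkl','rb'))
# rail rear-top edge if topmost boundary at z=.15, x=+.005
cols={180:(35.8,),230:(50.3,),280:(67.6,),320:(83.2,)}
pts=np.array([wz((c,r[0]+0.5-0.5),.15,s) for c,r in cols.items()]);print(pts)
e=pts[0]-pts[-1];th=np.arctan2(-e[0],e[1]);print("yaw",np.degrees(th))
X=np.array([np.cos(th),np.sin(th),0])
for p,c in zip(pts,cols):
    o=p-.005*X;o[2]=0
    print(c,[wproj(o+dx*X+np.array([0,0,z]),s).round(1).tolist() for dx,z in((.005,.15),(-.005,.15),(-.005,.125),(.001,.123),(-.0065,.108),(-.0065,.086))])
B=lambda x,y:(100+x/2.9,15+y/2.9)
print("button",wz(B(55,213),.23,s),"arm near end",wz(B(107,130),.219,s))
print("rail R end",wz(B(728,250),.15,s),"L end",wz(B(15,35),.15,s))
print("head",[wz(B(*q),.208,s) for q in((48,118),(212,165),(150,325))])
```

```text
[[ 0.6416 -0.2767  0.15  ]
 [ 0.6247 -0.3403  0.15  ]
 [ 0.6085 -0.4009  0.15  ]
 [ 0.5957 -0.4496  0.15  ]]
yaw -14.875566080241622
180 [[180.0, 35.8], [177.0, 43.1], [182.4, 48.1], [184.4, 44.3], [185.2, 52.2], [189.1, 55.8]]
230 [[230.0, 50.3], [227.0, 57.8], [229.4, 62.3], [231.2, 58.4], [230.4, 66.0], [232.1, 69.2]]
280 [[280.0, 67.6], [277.1, 75.2], [276.2, 78.7], [277.7, 74.6], [275.2, 81.8], [274.6, 84.2]]
320 [[320.0, 83.2], [317.1, 90.8], [313.6, 93.2], [315.0, 89.1], [311.1, 95.6], [308.6, 97.3]]
button [ 0.5648 -0.2441  0.23  ] arm near end [ 0.5958 -0.2555  0.219 ]
rail R end [ 0.5798 -0.4896  0.15  ] L end [ 0.6594 -0.1677  0.15  ]
head [array([ 0.6038, -0.2247,  0.208 ]), array([ 0.585 , -0.2925,  0.208 ]), array([ 0.5272, -0.2745,  0.208 ])]
```

Run:
```python
from h import *
import pickle
th=np.radians(-14.9);X=np.array([np.cos(th),np.sin(th),0]);Y=np.array([-X[1],X[0],0])
s11=pickle.load(open('w11.pkl','rb'))
sec=[("rt",.005,.15),("ft",-.005,.15),("fb",-.005,.125),("bt",-.0065,.108),("bb",-.0065,.086),("li",.001,.123)]
O={}
for h,r in(("A",67.6),("B",71.8)):
    o=wz((280,r),.15,s11)-.005*X;o[2]=0;O[h]=o;print(h,o)
for n in("w11","w1","w10"):
    s=pickle.load(open(n+'.pkl','rb'));g=cv2.cvtColor(np.load(n+'.npy'),cv2.COLOR_RGB2GRAY)
    for c in {"w11":(280,320),"w1":(320,350,375),"w10":(330,360,380)}[n]:
        print(n,c)
        for h in O:
            res={}
            for nm,dx,z in sec:
                q=np.array([wproj(O[h]+dx*X+t*Y+[0,0,z],s) for t in np.linspace(-.25,.2,200)])
                i=np.argsort(q[:,0]);res[nm]=round(float(np.interp(c,q[i,0],q[i,1])),1)
            print(h,res)
        lo=max(0,int(min(res.values()))-9);print(lo,g[lo:lo+32,c].tolist())
```

```text
A [ 0.6036 -0.3996  0.    ]
B [ 0.5985 -0.4     0.    ]
w11 280
A {'rt': 67.6, 'ft': 76.3, 'fb': 80.1, 'bt': 83.6, 'bb': 86.2, 'li': 75.5}
B {'rt': 71.8, 'ft': 80.6, 'fb': 84.1, 'bt': 87.4, 'bb': 89.8, 'li': 79.4}
62 [63, 60, 60, 59, 55, 93, 195, 248, 251, 244, 220, 212, 220, 224, 227, 228, 230, 229, 227, 204, 189, 193, 216, 222, 222, 221, 203, 175, 116, 65, 63, 59]
w11 320Traceback (most recent call last):
  File "<stdin>", line 16, in <module>
  File "h.py", line 22, in wproj
    m=camera_model("wrist");s=s or sense();K=np.array(m["camera_matrix"]);T=np.array(m["tool_from_camera"])
ValueError: time passes only in moves, steps and waits
```

```bash
python3 - <<'E'
t=open('h.py').read()
t=t.replace("import numpy as np, cv2\n","import numpy as np, cv2\nfrom functools import lru_cache\ncamera_model=lru_cache(None)(camera_model)\n",1)
open('h.py','w').write(t)
E
python3 - <<'E'
from h import *
import pickle
th=np.radians(-14.9);X=np.array([np.cos(th),np.sin(th),0]);Y=np.array([-X[1],X[0],0])
sec=[("rt",.005,.15),("ft",-.005,.15),("fb",-.005,.125),("bt",-.0065,.108),("bb",-.0065,.086),("li",.001,.123)]
O={"A":np.array([.6036,-.3996,0]),"B":np.array([.5985,-.4,0])}
for n in("w1","w10"):
    s=pickle.load(open(n+'.pkl','rb'));g=cv2.cvtColor(np.load(n+'.npy'),cv2.COLOR_RGB2GRAY)
    for c in {"w1":(320,350,375),"w10":(330,360,380)}[n]:
        print(n,c)
        for h in O:
            res={}
            for nm,dx,z in sec:
                q=np.array([wproj(O[h]+dx*X+t*Y+[0,0,z],s) for t in np.linspace(-.25,.2,100)])
                i=np.argsort(q[:,0]);res[nm]=round(float(np.interp(c,q[i,0],q[i,1])),1)
            print(h,res)
        lo=max(0,int(min(res.values()))-9);print(lo,g[lo:lo+36,c].tolist())
E
```

```text
w1 320
A {'rt': 1.4, 'ft': 9.4, 'fb': 16.3, 'bt': 21.6, 'bb': 26.5, 'li': 12.2}
B {'rt': 5.2, 'ft': 13.3, 'fb': 20.0, 'bt': 25.2, 'bb': 29.9, 'li': 15.9}
0 [74, 73, 71, 70, 64, 98, 185, 235, 237, 235, 239, 237, 236, 232, 220, 211, 211, 204, 203, 213, 226, 227, 228, 225, 227, 229, 218, 212, 209, 195, 132, 70, 61, 63, 67, 66]
w1 350
A {'rt': 14.8, 'ft': 22.9, 'fb': 29.8, 'bt': 35.1, 'bb': 40.1, 'li': 25.7}
B {'rt': 18.7, 'ft': 26.8, 'fb': 33.5, 'bt': 38.7, 'bb': 43.5, 'li': 29.4}
9 [67, 63, 68, 59, 65, 59, 61, 64, 57, 77, 148, 218, 230, 230, 232, 233, 233, 233, 222, 207, 205, 204, 201, 204, 221, 228, 228, 225, 224, 225, 216, 207, 208, 203, 161, 95]
w1 375
A {'rt': 27.3, 'ft': 35.4, 'fb': 42.3, 'bt': 47.6, 'bb': 52.6, 'li': 38.2}
B {'rt': 31.2, 'ft': 39.3, 'fb': 46.0, 'bt': 51.2, 'bb': 56.0, 'li': 41.9}
22 [92, 84, 88, 91, 87, 94, 92, 81, 89, 126, 200, 229, 228, 229, 233, 235, 236, 229, 213, 206, 202, 201, 202, 210, 226, 224, 224, 221, 225, 225, 209, 204, 204, 186, 164, 190]
w10 330
A {'rt': -37.4, 'ft': -28.9, 'fb': -15.2, 'bt': -5.7, 'bb': 4.0, 'li': -19.2}
B {'rt': -33.3, 'ft': -24.7
[... 193 characters left out ...]
9, 58, 60, 61, 59, 55]
w10 360
A {'rt': -24.5, 'ft': -15.9, 'fb': -2.1, 'bt': 7.6, 'bb': 17.4, 'li': -6.1}
B {'rt': -20.4, 'ft': -11.6, 'fb': 2.0, 'bt': 11.6, 'bb': 21.3, 'li': -2.0}
0 [180, 185, 200, 216, 219, 215, 214, 212, 211, 209, 209, 217, 204, 190, 182, 185, 186, 182, 179, 181, 191, 221, 234, 237, 243, 247, 235, 215, 207, 203, 159, 95, 55, 66, 61, 66]
w10 380
A {'rt': -14.9, 'ft': -6.2, 'fb': 7.7, 'bt': 17.4, 'bb': 27.3, 'li': 3.7}
B {'rt': -10.7, 'ft': -1.9, 'fb': 11.9, 'bt': 21.4, 'bb': 31.1, 'li': 7.8}
0 [184, 183, 184, 182, 181, 181, 183, 182, 181, 178, 180, 184, 207, 214, 214, 211, 207, 208, 208, 201, 205, 213, 199, 185, 187, 183, 181, 181, 180, 180, 194, 230, 240, 236, 188, 138]
```

Both views agree with the section placed at rail centre (0.598, -0.400), yaw -14.9°. The tool is tilted about 6°, so before gripping the handle I'll take that out by rubbing a closed fingertip along the free bench to the right of the tray.

```bash
python3 -c "
from h import *
import pickle;s=pickle.load(open('w11.pkl','rb'))
P=lambda x,y,z:wz((100+x/2,y/2),z,s)
print('pen',P(478,402,.005),P(570,420,.005),'foot',P(450,272,.005),'tray lip R',P(297,444,.018),'ear?',P(330,362,.03),'bottle',P(560,320,.05))
plan([(.42,-.45,.05,0)],0,step=.05)"
```

```text
pen [ 0.4244 -0.5331  0.005 ] [ 0.4164 -0.6249  0.005 ] foot [ 0.5331 -0.4927  0.005 ] tray lip R [ 0.3748 -0.3793  0.018 ] ear? [ 0.4505 -0.3996  0.03  ] bottle [ 0.5079 -0.5789  0.05  ]
[[0,[-0.0153,0.0115,0.0521],0.0021],[0,[-0.0152,0.0117,0.0521],0.0021],[0,[-0.015,0.0119,0.0521],0.0021],[0,[-0.0149,0.0121,0.0521],0.0021],[0,[-0.0147,0.0123,0.0521],0.0021],[0,[-0.0145,0.0124,0.0521],0.0021],[0,[-0.0144,0.0126,0.0521],0.0021]] 7
```

Call:
jog_arm(commands=[[0,[-0.015,0.014,0.05],0.002],[0,[-0.015,0.014,0.05],0.002],[0,[-0.015,0.014,0.05],0.002],[0,[-0.015,0.014,0.05],0.002],[0,[-0.015,0.014,0.05],0.002],[0,[-0.014,0.014,0.045],0.002],[0,[-0.01,0.01,0.02],0.002],[0,[0,0,0.01],0],[0,[0,0,0],0]])

```text
time: 34.88
tcp_pos: [0.413, -0.4564, 0.0717]
orientation: [[0.995, 0.001, 0.102], [-0.003, -0.999, 0.045], [0.102, -0.045, -0.994]]
contact_force: [0.9, -1.1, 0.7]
width: -0.0
```

Call:
jog_arm(commands=[[0,[0,0,0.02],0],[0,[0,0,0.02],0],[0,[0,0,0.02],0],[0,[0,0,0.012],0],[0,[0,0,0.008],0],[0,[0,0,0.006],0],[0,[0,0,0.004],0],[0,[0.01,-0.004,0.004],0],[0,[0.01,-0.004,0.004],0],[0,[0.01,-0.004,0.004],0]])

```text
time: 36.12
tcp_pos: [0.4454, -0.4511, 0.0006]
orientation: [[0.995, 0.005, 0.104], [0.002, -1.0, 0.027], [0.104, -0.027, -0.994]]
contact_force: [-7.8, -1.8, 11.8]
width: 0.0001
```

Call:
jog_arm(commands=[[0,[0.009,0,0.005],0],[0,[0.009,0,0.005],0],[0,[0.009,0,0.005],0],[0,[0.009,0,0.005],0],[0,[0.009,0,0.005],0],[0,[0.009,0,0.005],0]])

```text
time: 36.88
tcp_pos: [0.4808, -0.4578, 0.0004]
orientation: [[0.996, 0.01, 0.091], [0.008, -1.0, 0.015], [0.092, -0.014, -0.996]]
contact_force: [-13.8, 3.3, 22.3]
width: -0.0004
```

```bash
python3 -c "
from h import *
import pickle;s=pickle.load(open('w11.pkl','rb'))
P=lambda x,y,z:wz((100+x/2,y/2),z,s)
print('handle',P(172,336,.108))
plan([(.44,-.42,.17,2),(.469,-.2832,.17,5.3)],45,step=.05)"
```

```text
handle [ 0.4717 -0.289   0.108 ]
[[45,[-0.0078,-0.0127,-0.0538],-0.0011],[45,[-0.0077,-0.0127,-0.0538],-0.0011],[45,[-0.0076,-0.0128,-0.0538],-0.0011],[45,[-0.0075,-0.0128,-0.0538],-0.0011],[45,[0.014,-0.0565,0.0019],-0.0031],[45,[0.0151,-0.0562,0.0019],-0.0031],[45,[0.0162,-0.0559,0.0019],-0.0031]] 7
```

Call:
jog_arm(commands=[[45,[-0.008,-0.013,-0.053],-0.001],[45,[-0.008,-0.013,-0.053],-0.001],[45,[-0.008,-0.013,-0.053],-0.001],[45,[-0.007,-0.013,-0.053],-0.001],[45,[0.014,-0.054,0],-0.003],[45,[0.015,-0.054,0],-0.003],[45,[0.015,-0.045,0],-0.003],[45,[0,0,0],0],[45,[0,0,0],0]])

```text
time: 38.0
tcp_pos: [0.4686, -0.2944, 0.1814]
orientation: [[0.991, 0.09, 0.098], [0.09, -0.996, 0.006], [0.098, 0.003, -0.995]]
contact_force: [0.3, 0.2, 0.3]
width: 0.0447
```

```bash
python3 -c "
from h import *
print(yaw(),sense()['orientation'][:,2]);plan([(.468,-.2835,.12,5.3)],45,step=.03)"
```

```text
5.202905095305703 [ 0.0983  0.0059 -0.9951]
[[45,[-0.0023,-0.0046,0.0254],-0.0001],[45,[-0.0023,-0.0046,0.0254],-0.0001],[45,[-0.0023,-0.0046,0.0254],-0.0001]] 3
```

Call:
jog_arm(commands=[[45,[-0.003,-0.0046,0.025],0],[45,[-0.003,-0.0046,0.025],0],[45,[-0.003,-0.0046,0.022],0],[45,[-0.002,0,0.015],0],[45,[-0.002,0,0.01],0],[45,[0,0,0],0]])

```text
time: 38.75
tcp_pos: [0.4647, -0.2915, 0.1011]
orientation: [[0.991, 0.083, 0.1], [0.084, -0.996, 0.001], [0.1, 0.007, -0.995]]
contact_force: [-0.0, -0.1, 0.1]
width: 0.045
```

```bash
python3 -c "
from h import *
print(yaw(),sense()['orientation'][:,2]);plan([(.468,-.2835,.076,5.3)],45,step=.03)"
```

```text
4.820406103020168 [ 0.1002  0.0013 -0.995 ]
[[45,[0.0018,-0.0098,0.0316],-0.0013]] 1
```

Call:
jog_arm(commands=[[45,[0.001,-0.006,0],-0.0013],[45,[0.001,-0.004,0.01],0],[45,[0,0,0.01],0],[45,[0,0,0.007],0],[45,[0,0,0],0]])

```text
time: 39.38
tcp_pos: [0.4689, -0.2834, 0.0795]
orientation: [[0.99, 0.092, 0.102], [0.093, -0.996, -0.001], [0.102, 0.01, -0.995]]
contact_force: [0.0, 0.1, 0.3]
width: 0.0452
```

```bash
python3 -c "
from h import *
print(yaw(),sense()['orientation'][:,2]);plan([(.468,-.2835,.076,5.3)],45,step=.03)"
```

```text
5.354932215460848 [ 0.1022 -0.0006 -0.9948]
[[45,[-0.0016,-0.0,0.0043],0.0002]] 1
```

Call:
jog_arm(commands=[[45,[-0.001,0,0.003],0],[15,[0,0,0],0],[15,[0,0,0],0],[15,[0,0,0],0],[15,[0,0,0],0]], newtons=110)

```text
time: 40.0
tcp_pos: [0.4686, -0.2835, 0.0775]
orientation: [[0.99, 0.092, 0.103], [0.092, -0.996, -0.0], [0.102, 0.01, -0.995]]
contact_force: [-0.1, -0.3, 0.7]
width: 0.0224
```

Call:
jog_arm(commands=[[15,[0,0,-0.006],0],[15,[0,0,-0.012],0],[15,[0,0,-0.02],0],[15,[0,0,-0.02],0],[15,[0,0,-0.02],0],[15,[0,0,0],0]])

```text
time: 40.75
tcp_pos: [0.4601, -0.2826, 0.141]
orientation: [[0.991, 0.092, 0.099], [0.092, -0.996, 0.002], [0.099, 0.007, -0.995]]
contact_force: [0.5, 0.1, -5.2]
width: 0.022
```

```bash
python3 sn.py w12 50 60 450 360
```

```text
[ 0.4601 -0.2826  0.141 ] 5.332191959851734 [ 0.0988  0.0019 -0.9951] 40.75 [ 0.5294  0.0981 -5.217 ] 0.022024619736687307
scale 2.0
```

View pics/w12.png

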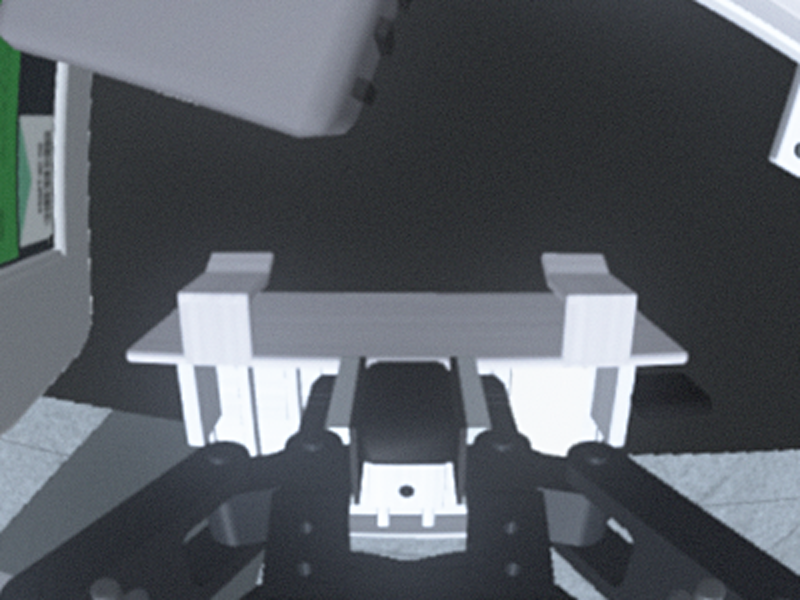

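The tray is lifted by its handle. The hook straps are at crop (180–255, 293–358) and (565–635, 293–358). I'll compute the hook offsets from the TCP.

Run:
```python
from h import *
import pickle;s=pickle.load(open('w12.pkl','rb'))
P=lambda x,y,z:wz((50+x/2,60+y/2),z,s)
t=np.array(s['tcp_pos'])
z=.1325
for q in((180,293),(255,293),(180,360),(255,360),(565,293),(635,293),(565,360),(635,360)): print(q,P(*q,z)-t)
L=(P(180,326,z)+P(255,326,z))/2;R=(P(565,326,z)+P(635,326,z))/2;e=L-R
print(np.linalg.norm(e),np.degrees(np.arctan2(-e[0],e[1])),((L+R)/2-t))
```

```text
(180, 293) [ 0.0169  0.0677 -0.0085]
(255, 293) [ 0.0192  0.0449 -0.0085]
(180, 360) [-0.0042  0.0682 -0.0085]
(255, 360) [-0.0012  0.0446 -0.0085]
(565, 293) [ 0.0271 -0.0421 -0.0085]
(635, 293) [ 0.0288 -0.0636 -0.0085]
(565, 360) [ 0.0068 -0.0456 -0.0085]
(635, 360) [ 0.0081 -0.0681 -0.0085]
0.11148482758822216 5.145264505892633 [ 0.013   0.0008 -0.0085]
```

```bash
python3 -c "
from h import *
plan([(.455,-.325,.22,0),(.52,-.365,.235,-14.9),(.575,-.379,.235,-14.9)],15,step=.025)"
```

```text
[[15,[-0.0002,0.0134,-0.025],0.0037],[15,[0.0001,0.0134,-0.025],0.0037],[15,[0.0004,0.0134,-0.025],0.0037],[15,[0.0007,0.0133,-0.025],0.0037],[15,[0.0207,0.0125,-0.0027],0.0103],[15,[0.0214,0.0111,-0.0027],0.0103],[15,[0.0221,0.0097,-0.0027],0.0103],[15,[0.0227,0.0082,-0.0027],0.0103],[15,[0.0235,-0.0002,0.0022],-0.0],[15,[0.0235,-0.0002,0.0022],-0.0],[15,[0.0235,-0.0002,0.0022],-0.0]] 11
```

Call:
jog_arm(commands=[[15,[0,0.013,-0.025],0.0037],[15,[0,0.013,-0.025],0.0037],[15,[0,0.013,-0.025],0.0037],[15,[0.0005,0.013,-0.025],0.0037],[15,[0.015,0.0125,-0.003],0.01],[15,[0.021,0.011,-0.003],0.01],[15,[0.022,0.01,-0.003],0.01],[15,[0.022,0.008,-0.003],0.01],[15,[0.01,0,0],0],[15,[0,0,0],0]])

```text
time: 42.05
tcp_pos: [0.5188, -0.364, 0.2255]
orientation: [[0.963, -0.257, 0.083], [-0.259, -0.966, 0.018], [0.075, -0.039, -0.996]]
contact_force: [-0.6, -0.6, -4.7]
width: 0.0223
```

```bash
python3 -c "
from h import *
print(yaw(),sense()['orientation'].round(3),sense()['contact_force']);plan([(.5893,-.3823,.225,-14.9)],15,step=.025)"
```

```text
-15.074543119544163 [[ 0.963 -0.257  0.083]
 [-0.259 -0.966  0.018]
 [ 0.075 -0.039 -0.996]] [-0.5582 -0.5638 -4.7382]
[[15,[0.0302,-0.0002,0.0025],-0.0002],[15,[0.0302,-0.0002,0.0025],-0.0002],[15,[0.0302,-0.0001,0.0025],-0.0002]] 3
```

Call:
jog_arm(commands=[[15,[0.02,0,0.001],0],[15,[0.02,0,0.002],0],[15,[0.02,0,0.002],0],[15,[0.016,0,0.002],0],[15,[0.008,0,0],0],[15,[0,0,0],0],[15,[0,0,0],0]])

```text
time: 42.92
tcp_pos: [0.5815, -0.3786, 0.2216]
orientation: [[0.965, -0.253, 0.075], [-0.255, -0.967, 0.024], [0.067, -0.042, -0.997]]
contact_force: [0.1, 1.0, -4.8]
width: 0.0222
```

```bash
python3 -c "
from h import *
print(yaw(),sense()['orientation'].round(3));plan([(.5893,-.3823,.20,-14.9)],15,step=.025)"
```

```text
-14.805355730125658 [[ 0.965 -0.253  0.075]
 [-0.255 -0.967  0.024]
 [ 0.067 -0.042 -0.997]]
[[15,[0.0089,0.0031,0.0275],0.0003]] 1
```

Call:
jog_arm(commands=[[15,[0.006,0.002,0.003],0],[15,[0.004,0.001,0.006],0],[15,[0.001,0,0.004],0],[15,[0,0,0],0],[15,[0,0,0],0]])

```text
time: 43.55
tcp_pos: [0.5899, -0.3832, 0.2109]
orientation: [[0.965, -0.253, 0.074], [-0.255, -0.967, 0.024], [0.066, -0.042, -0.997]]
contact_force: [0.4, 0.1, -4.2]
width: 0.0225
```

```bash
python3 -c "
from h import *
print(yaw(),sense()['orientation'].round(3));plan([(.5893,-.3823,.18,-14.9)],15,step=.05)"; python3 sn.py w13 50 0 450 300
```

```text
-14.830616198434395 [[ 0.965 -0.253  0.074]
 [-0.255 -0.967  0.024]
 [ 0.066 -0.042 -0.997]]
[[15,[-0.0036,0.0007,0.0385],0.0002]] 1
[ 0.5899 -0.3832  0.2109] -14.830616198434395 [ 0.0744  0.0239 -0.9969] 43.55 [ 0.4248  0.0995 -4.2071] 0.022493061969820306
scale 2.0
```

View pics/w13.png

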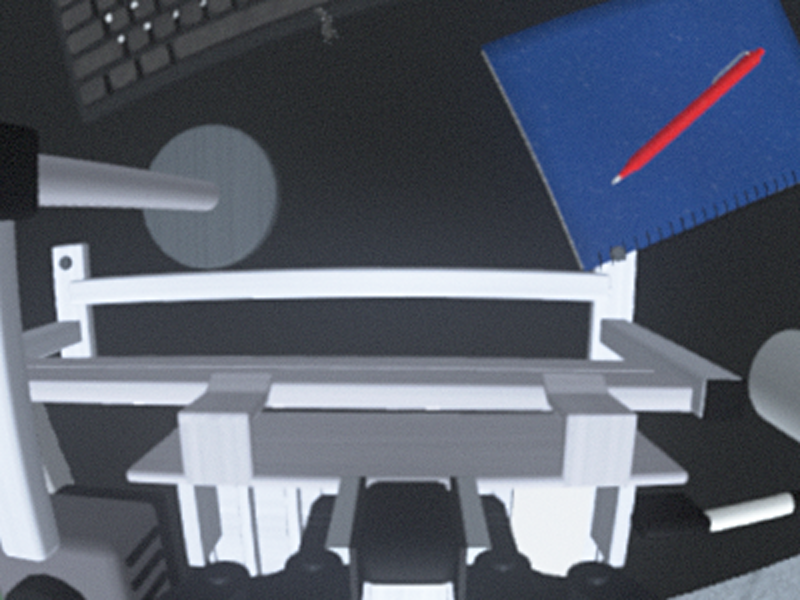

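The hooks are above the rail: the rail top is the white band at rows 381–407, and the hook straps are at rows 412–485. I'll check the gap position in numbers.

Run:
```python
from h import *
import pickle;s=pickle.load(open('w13.pkl','rb'))
P=lambda x,y,z:wz((50+x/2,y/2),z,s)
M=np.array([.6173,-.3275,0]);th=np.radians(-14.9);X=np.array([np.cos(th),np.sin(th),0]);Y=np.array([-X[1],X[0],0])
f=lambda p:((p-M)@X,(p-M)@Y)
t=np.array(s['tcp_pos']);print("tcp",f(t))
for n,q in dict(railrear=(400,383,.15),railfront=(400,408,.15),railrear2=(640,384,.15),railfront2=(640,411,.15),rearL=(120,380,.15),frontL=(120,401,.15),
 Lnear=(216,484,t[2]-.0085),Lfar=(218,412,t[2]-.0085),Rnear=(600,485,t[2]-.0085-.004),Rfar=(600,414,t[2]-.0125),lipL=(242,376,t[2]-.0435+.003),lipR=(570,376,t[2]-.0465),endR=(698,395,.15),armR=(50,545,.219),armR2=(20,300,.219)).items(): print(n,f(P(*q)))
g=cv2.cvtColor(np.load('w13.npy'),cv2.COLOR_RGB2GRAY)
print(g[170:215,250].tolist());print(g[170:215,110].tolist());print(g[170:215,375].tolist())
```

```text
tcp (np.float64(-0.012119254597708884), np.float64(-0.060854068779909995))
railrear (np.float64(0.00584414388943875), np.float64(-0.05563469593812026))
railfront (np.float64(-0.0036129171826630095), np.float64(-0.05563947426568656))
railrear2 (np.float64(0.006872241278059279), np.float64(-0.145475405007116))
railfront2 (np.float64(-0.003703204787299427), np.float64(-0.1466814180033878))
rearL (np.float64(0.005501169006374753), np.float64(0.05707900749206623))
frontL (np.float64(-0.003305713621979065), np.float64(0.05829105462696707))
Lnear (np.float64(-0.012659519267806462), np.float64(-0.002868425164472611))
Lfar (np.float64(0.010218415470587838), np.float64(-0.005928210613667737))
Rnear (np.float64(-0.012132402798972208), np.float64(-0.11829135055233832))
Rfar (np.float64(0.010247139091161225), np.float64(-0.11577293891144193))
lipL (np.float64(0.012872928047991547), np.float64(-0.0032338397941448402))
lipR (np.float64(0.01298210116491391), np.float64(-0.11419284096039634))
endR (np.float64(0.0028854288152405333), np.float64(-0.17072491375311238))
armR (np.float64(-0.031299555008485164), np.float64(0.05337104760471686))
armR2 (np.float64(0.04670482362428124), np.float64(0.0482658312221644))
[61, 68, 66, 62, 64, 66, 64, 70, 100, 123, 129, 126, 129, 143, 145, 127, 125, 126, 125, 125, 127, 140, 170, 201, 218, 220, 218, 221, 223, 224, 224, 225, 222, 213, 159, 88, 89, 123, 126, 125, 123, 130, 129, 123, 124]
[64, 61, 65, 64, 64, 66, 60, 68, 100, 118, 125, 128, 136, 145, 135, 126, 129, 124, 125, 127, 150, 187, 210, 217, 216, 219, 219, 223, 225, 229, 230, 189, 99, 55, 63, 64, 63, 66, 65, 64, 64, 59, 64, 61, 64]
[133, 137, 135, 125, 122, 116, 117, 115, 121, 121, 124, 121, 122, 117, 127, 148, 129, 119, 117, 120, 120, 120, 124, 152, 186, 209, 211, 213, 212, 219, 220, 223, 227, 229, 223, 137, 59, 45, 54, 55, 52, 53, 55, 50, 57]
```

Call:
jog_arm(commands=[[15,[0.003,0,0.004],0],[15,[-0.0005,0,0.012],0],[15,[-0.001,0.0005,0.012],0],[15,[-0.001,0.0005,0.008],0],[15,[0,0,0],0]])

```text
time: 44.22
tcp_pos: [0.592, -0.383, 0.1794]
orientation: [[0.965, -0.253, 0.073], [-0.255, -0.967, 0.025], [0.065, -0.043, -0.997]]
contact_force: [0.3, 0.2, -3.9]
width: 0.0224
```

```bash
python3 -c "
from h import *
print(yaw(),sense()['orientation'].round(3));plan([(.5920,-.3838,.166,-14.9)],15,step=.05)"
```

```text
-14.830916932892409 [[ 0.965 -0.253  0.073]
 [-0.255 -0.967  0.025]
 [ 0.065 -0.043 -0.997]]
[[15,[-0.0009,0.0017,0.0167],0.0002]] 1
```

Call:
jog_arm(commands=[[15,[-0.001,0.001,0.007],0],[15,[-0.0005,0.0005,0.007],0],[15,[0,0,0.005],0],[15,[0,0,0],0]])

```text
time: 44.72
tcp_pos: [0.5921, -0.384, 0.1648]
orientation: [[0.965, -0.253, 0.075], [-0.255, -0.967, 0.023], [0.067, -0.041, -0.997]]
contact_force: [-2.1, 0.7, -3.5]
width: 0.0224
```

Call:
jog_arm(commands=[[15,[-0.001,0,0.003],0],[15,[-0.001,0,0.003],0],[15,[-0.001,0,0.002],0],[15,[0,0,0],0]])

```text
time: 45.22
tcp_pos: [0.592, -0.3839, 0.1644]
orientation: [[0.964, -0.252, 0.082], [-0.254, -0.967, 0.017], [0.075, -0.037, -0.997]]
contact_force: [-0.9, 0.6, -2.9]
width: 0.0223
```

Call:
jog_arm(commands=[[15,[-0.001,0,0.005],0],[15,[-0.001,0,0.005],0],[15,[-0.001,0,0.005],0],[15,[0,0,0.003],0]])

```text
time: 45.72
tcp_pos: [0.5923, -0.3837, 0.1633]
orientation: [[0.964, -0.251, 0.09], [-0.252, -0.968, 0.008], [0.085, -0.03, -0.996]]
contact_force: [-6.9, 4.2, 7.9]
width: 0.0219
```

Call:
jog_arm(commands=[[23,[0,0,0],0],[26,[0,0,0],0],[32,[0,0,0],0],[40,[0,0,0],0],[40,[0,0,-0.01],0],[40,[0,0,-0.03],0],[40,[0,0,-0.06],0],[40,[-0.02,0.02,-0.06],0],[40,[-0.02,0.03,-0.04],0],[40,[0,0,0],0],[40,[0,0,0],0]], newtons=20)

```text
time: 47.1
tcp_pos: [0.5365, -0.4166, 0.3236]
orientation: [[0.964, -0.25, 0.091], [-0.252, -0.968, 0.007], [0.086, -0.03, -0.996]]
contact_force: [-0.6, -0.0, -0.8]
width: 0.0399
```

```bash
python3 sn.py w14
python3 - <<'E'
from h import *
a=np.load('w14.npy');sc=snapshot("scene");sd=snapshot("side");np.save("side2.npy",sd)
A=cv2.resize(a,(560,420),interpolation=cv2.INTER_CUBIC)
f=lambda im,x0,y0,x1,y1,w,h:cv2.resize(im[y0:y1,x0:x1],(w,h),interpolation=cv2.INTER_CUBIC)
o=np.zeros((600,800,3),np.uint8);o[:420,:560]=A;o[:240,560:]=f(sc,265,185,365,285,240,240);o[240:420,560:]=f(sd,210,135,310,210,240,180)
o[420:,:]=f(a,100,100,400,168,800,180)
save("comp3",o)
E
```

```text
[ 0.5365 -0.4166  0.3236] -14.635757513069468 [ 0.0906  0.0073 -0.9959] 47.1 [-0.608  -0.011  -0.7659] 0.039900046202534734
```

View pics/comp3.png

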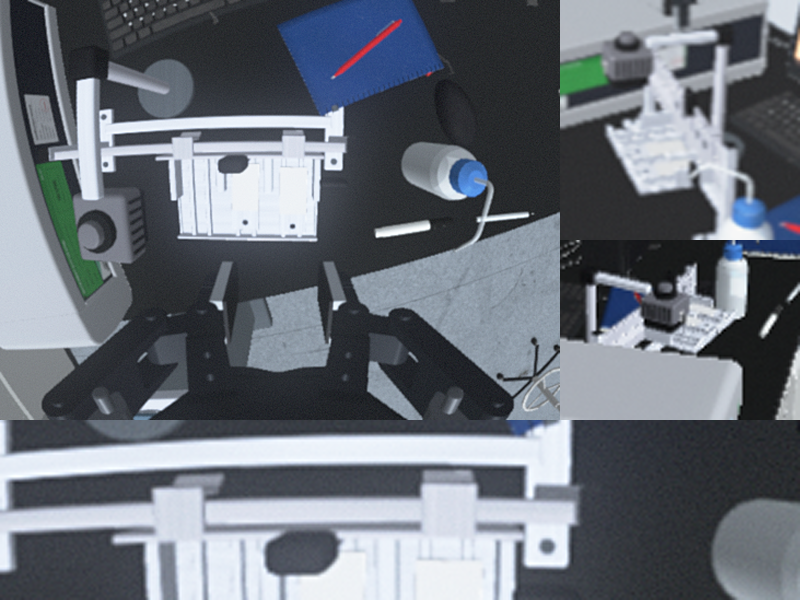

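The tray hangs with both hooks on the rail and both coupons in their bays. Its lip runs from (178,238) to (317,242) in the composite. Next I'll measure the lip middle and the lamp mark along the rail.

Run:
```python
from h import *
import pickle
L=lambda n:pickle.load(open(n+'.pkl','rb'))
M=np.array([.6173,-.3275,0]);th=np.radians(-14.9);X=np.array([np.cos(th),np.sin(th),0]);Y=np.array([-X[1],X[0],0])
f=lambda p:np.r_[(p-M)@X,(p-M)@Y,p[2]]
def ls(obs):
    A=np.zeros((3,3));b=np.zeros(3)
    for uv,s in obs:
        c,d=wray(uv,s);d/=np.linalg.norm(d);Q=np.eye(3)-np.outer(d,d);A+=Q;b+=Q@c
    p=np.linalg.solve(A,b);return f(p),p
print("mark",ls([((90+404/2,77/2),L('w6')),((90+208/2,60/2),L('w9')),((90+84/2,25/2),L('w10'))]))
print("button",ls([((288*.64,20*.64),L('w1')),((100+55/2.9,15+213/2.9),L('w11')),((97*512/560,237*512/560),L('w14'))]))
s=L('w14');g=np.load('w14.npy');k=512/560
l,r=wz((178*k,239*k),.099,s),wz((317*k,241*k),.099,s);print("lip",f(l),f(r),"mid",(f(l)+f(r))/2)
gy=cv2.cvtColor(g,cv2.COLOR_RGB2GRAY)
for y in (212,214,216,218,220,222): print(y,gy[y,205:252].tolist())
# mark crops numeric: white pixels near marks
for n,(u,v) in dict(w6=(292,38),w9=(194,30),w10=(132,12)).items():
    im=cv2.cvtColor(np.load(n+'.npy'),cv2.COLOR_RGB2GRAY);yy,xx=np.where(im[v-12:v+13,u-14:u+15]>200);print(n,xx.min()+u-14,xx.max()+u-14,yy.min()+v-12,yy.max()+v-12,xx.mean()+u-14,yy.mean()+v-12)
```

```text
mark (array([-0.1074,  0.0685,  0.1756]), array([ 0.5311, -0.2337,  0.1756]))
button (array([-0.0732,  0.0659,  0.2239]), array([ 0.5635, -0.245 ,  0.2239]))
lip [-0.1157  0.0252  0.099 ] [-0.1143 -0.1485  0.099 ] mid [-0.115  -0.0617  0.099 ]
212 [235, 237, 238, 238, 237, 236, 235, 238, 237, 234, 232, 234, 240, 233, 196, 219, 237, 237, 236, 238, 239, 239, 238, 237, 236, 232, 236, 239, 230, 212, 231, 240, 240, 239, 240, 238, 239, 239, 241, 239, 240, 241, 240, 240, 242, 240, 241]
214 [149, 146, 150, 147, 149, 151, 151, 159, 161, 165, 184, 224, 241, 236, 191, 159, 160, 165, 164, 166, 168, 165, 163, 163, 174, 210, 236, 238, 230, 184, 175, 182, 182, 181, 185, 181, 184, 183, 179, 185, 182, 183, 186, 184, 186, 187, 196]
216 [157, 155, 154, 151, 153, 148, 154, 149, 148, 150, 156, 164, 167, 165, 154, 149, 149, 147, 144, 147, 144, 149, 143, 141, 143, 158, 176, 185, 175, 155, 138, 145, 142, 147, 145, 138, 146, 143, 141, 142, 140, 138, 144, 143, 141, 141, 143]
218 [197, 212, 228, 224, 220, 219, 219, 218, 224, 216, 221, 218, 214, 218, 218, 215, 215, 216, 215, 215, 217, 239, 242, 240, 239, 235, 237, 237, 236, 235, 237, 237, 238, 236, 234, 235, 234, 233, 233, 233, 233, 231, 231, 230, 231, 228, 228]
220 [80, 85, 94, 89, 87, 87, 93, 92, 92, 94, 94, 92, 95, 95, 93, 95, 100, 101, 99, 99, 101, 114, 122, 121, 114, 119, 120, 121, 120, 125, 118, 121, 125, 118, 123, 124, 121, 123, 122, 122, 122, 126, 132, 132, 131, 131, 132]
222 [68, 73, 75, 75, 73, 66, 75, 69, 75, 71, 73, 72, 73, 70, 72, 73, 75, 70, 71, 75, 75, 75, 74, 76, 78, 70, 71, 73, 74, 70, 71, 74, 76, 74, 73, 69, 73, 74, 75, 70, 74, 71, 74, 77, 73, 73, 72]
w6 287 298 33 43 291.8 37.28
w9 188 195 26 29 191.85714285714286 27.0
w10 123 138 7 16 129.25806451612902 10.032258064516128
```

```bash
python3 -c "
from h import *
plan([(.523,-.5146,.30,-14.9),(.523,-.5146,.14,-14.9)],0,step=.03)"
```

```text
[[0,[0.003,0.0311,0.0065],0.0002],[0,[0.003,0.0311,0.0065],0.0002],[0,[0.0031,0.0311,0.0065],0.0002],[0,[0.0031,0.0311,0.0065],0.0002],[0,[-0.0028,0.001,0.0332],-0.0],[0,[-0.0028,0.001,0.0332],-0.0],[0,[-0.0028,0.001,0.0332],-0.0],[0,[-0.0028,0.001,0.0332],-0.0],[0,[-0.0028,0.001,0.0332],-0.0],[0,[-0.0028,0.001,0.0332],-0.0]] 10
```

Call:
jog_arm(commands=[[0,[0.003,0.031,0.006],0],[0,[0.003,0.031,0.006],0],[0,[0.003,0.031,0.006],0],[0,[0.003,0.028,0.006],0],[0,[0,0,0],0],[0,[-0.003,0.001,0.033],0],[0,[-0.003,0.001,0.033],0],[0,[-0.003,0.001,0.033],0],[0,[-0.003,0.001,0.033],0],[0,[-0.003,0.001,0.033],0],[0,[-0.002,0,0.022],0],[0,[0,0,0],0]])

```text
time: 48.75
tcp_pos: [0.5209, -0.5164, 0.137]
orientation: [[0.965, -0.25, 0.084], [-0.252, -0.968, 0.018], [0.077, -0.038, -0.996]]
contact_force: [-0.4, 0.1, -0.1]
width: -0.0
```

```bash
cat > st.py <<'E'
from h import *
M=np.array([.6173,-.3275,0]);th=np.radians(-14.9);X=np.array([np.cos(th),np.sin(th),0]);Y=np.array([-X[1],X[0],0])
f=lambda p:np.r_[(p-M)@X,(p-M)@Y,p[2]]
W=lambda x,y,z:tuple(M+x*X+y*Y+[0,0,z])
E
python3 -c "
from st import *
s=sense();print(f(s['tcp_pos']),yaw(),s['orientation'][:,2],s['contact_force']);plan([(*W(-.043,-.205,.112),-14.9)],0,step=.05)"
```

```text
[-0.0446 -0.2074  0.137 ] -14.640141406304314 [ 0.0839  0.0179 -0.9963] [-0.3923  0.0975 -0.1104]
[[0,[-0.0004,-0.0018,0.0314],0.0007]] 1
```

Call:
jog_arm(commands=[[0,[0,-0.001,0.012],0],[0,[0,0,0.012],0],[0,[0,0,0.006],0],[0,[0,-0.012,0],0],[0,[0,-0.015,0],0],[0,[0,-0.015,0],0],[0,[0,-0.015,0],0],[0,[0,-0.015,0],0],[0,[0,-0.015,0],0],[0,[0,-0.015,0],0]])

```text
time: 50.0
tcp_pos: [0.5456, -0.4354, 0.1192]
orientation: [[0.964, -0.25, 0.088], [-0.252, -0.968, 0.007], [0.083, -0.029, -0.996]]
contact_force: [-0.6, -3.6, -2.0]
width: -0.0001
```

```bash
python3 -c "
from st import *
s=sense();print(f(s['tcp_pos']),yaw(),s['orientation'][:,2],s['contact_force'])
plan([(*W(-.043,-.072,.112),-14.9)],0,step=.012)"; python3 sn.py w15
```

```text
[-0.0415 -0.1227  0.1192] -14.651576506401401 [ 0.0878  0.0074 -0.9961] [-0.5849 -3.596  -1.9752]
[[0,[-0.0005,-0.0126,0.0021],0.0001],[0,[-0.0005,-0.0126,0.0021],0.0001],[0,[-0.0005,-0.0126,0.0021],0.0001],[0,[-0.0005,-0.0126,0.0021],0.0001],[0,[-0.0005,-0.0126,0.0021],0.0001]] 5
[ 0.5456 -0.4354  0.1192] -14.651576506401401 [ 0.0878  0.0074 -0.9961] 50.0 [-0.5849 -3.596  -1.9752] -5.531278245055305e-05
```

Call:
jog_arm(commands=[[0,[-0.0005,-0.012,0.004],0],[0,[-0.0005,-0.013,0.004],0],[0,[-0.0005,-0.013,0.003],0],[0,[-0.0005,-0.011,0.003],0],[0,[0,-0.005,0.002],0],[0,[0,0,0],0]])

```text
time: 50.8
tcp_pos: [0.5528, -0.4092, 0.1168]
orientation: [[0.963, -0.253, 0.089], [-0.252, -0.967, -0.028], [0.093, 0.005, -0.996]]
contact_force: [-1.4, -0.5, 0.8]
width: -0.0002
```

```bash
python3 sn.py w16
python3 - <<'E'
from st import *
import pickle;s=pickle.load(open('w16.pkl','rb'));print(f(s['tcp_pos']))
g=cv2.cvtColor(np.load('w16.npy'),cv2.COLOR_RGB2GRAY)
# predicted lip / mark pixels for tray y guess
for y in (.04,.05,.06):
    print(y,[wproj(np.array(W(-.117,y+d,.099)),s).round(0).tolist() for d in(-.087,.087)],[wproj(np.array(W(-.009,y+d,.153)),s).round(0).tolist() for d in(-.087,.087)],"handle",wproj(np.array(W(-.016,y,.192)),s).round(0).tolist())
print("mark",wproj(np.array(W(-.107,.0685,.1756)),s).round(0))
E
```

```text
[ 0.5528 -0.4092  0.1168] -14.647010612625216 [ 0.0888 -0.028  -0.9957] 50.8 [-1.4082 -0.5057  0.8111] -0.00019353788027424616
[-0.0413 -0.0955  0.1168]
0.04 [[186.0, 333.0], [10.0, 303.0]] [[138.0, 214.0], [-69.0, 205.0]] handle [-50.0, 248.0]
0.05 [[173.0, 332.0], [3.0, 301.0]] [[117.0, 214.0], [-75.0, 205.0]] handle [-59.0, 246.0]
0.06 [[160.0, 331.0], [-3.0, 300.0]] [[97.0, 213.0], [-80.0, 205.0]] handle [-68.0, 244.0]
mark [ -2. 363.]
```

```bash
cat > wall.py <<'E'
from st import *
import pickle,sys
n=sys.argv[1];s=pickle.load(open(n+'.pkl','rb'));g=cv2.cvtColor(np.load(n+'.npy'),cv2.COLOR_RGB2GRAY)
t=f(s['tcp_pos']);print("tcp",t)
for x in(-.02,-.028,-.055):
    ys=np.arange(t[1]+.005,t[1]+.06,.002);v=[]
    for y in ys:
        u=wproj(np.array(W(x,y,.114)),s);v.append(int(g[int(round(u[1])),int(round(u[0]))]) if 0<=u[0]<511 and 0<=u[1]<383 else -1)
    print(x,"dy from tcp 5mm step2:",v)
E
python3 wall.py w16; python3 wall.py w15
```

```text
tcp [-0.0413 -0.0955  0.1168]
-0.02 dy from tcp 5mm step2: [58, 58, 57, 59, 62, 60, 63, 64, 67, 66, 66, 65, 72, 70, 122, 123, 231, 235, 234, 195, 121, 127, 129, 130, 129, 128, 126, 129]
-0.028 dy from tcp 5mm step2: [55, 53, 54, 58, 59, 59, 57, 61, 66, 60, 66, 68, 71, 70, 120, 124, 234, 237, 235, 227, 173, 239, 239, 239, 240, 238, 239, 238]
-0.055 dy from tcp 5mm step2: [112, 112, 79, 44, 45, 47, 51, 57, 55, 61, 61, 63, 65, 70, 230, 141, 240, 241, 238, 240, 204, 240, 239, 241, 240, 240, 240, 240]
tcp [-0.0415 -0.1227  0.1192]
-0.02 dy from tcp 5mm step2: [52, 57, 54, 58, 58, 59, 60, 60, 65, 64, 61, 62, 79, 123, 127, 127, 234, 233, 232, 202, 144, 113, 127, 131, 128, 131, 129, 130]
-0.028 dy from tcp 5mm step2: [54, 54, 55, 51, 54, 51, 59, 59, 62, 60, 64, 66, 74, 126, 126, 129, 235, 235, 234, 182, 240, 238, 237, 237, 236, 237, 237, 238]
-0.055 dy from tcp 5mm step2: [111, 110, 71, 46, 46, 46, 50, 53, 59, 60, 62, 61, 122, 233, 236, 133, 240, 237, 232, 165, 238, 238, 238, 239, 236, 238, 238, 238]
```

Call:
jog_arm(commands=[[0,[-0.001,-0.012,0.003],0],[0,[-0.001,-0.012,0.003],0],[0,[-0.001,-0.012,0.003],0],[0,[0,-0.008,0.002],0],[0,[0,0,0],0]])

```text
time: 51.48
tcp_pos: [0.5579, -0.3905, 0.1149]
orientation: [[0.962, -0.257, 0.091], [-0.252, -0.966, -0.058], [0.103, 0.033, -0.994]]
contact_force: [-0.2, -0.1, 1.9]
width: -0.0001
```

```bash
python3 sn.py w17;python3 wall.py w17
```

```text
[ 0.5579 -0.3905  0.1149] -14.67967940949313 [ 0.0908 -0.058  -0.9942] 51.475 [-0.1887 -0.0857  1.9093] -0.00013161545455409333
tcp [-0.0412 -0.0762  0.1149]
-0.02 dy from tcp 5mm step2: [60, 61, 57, 58, 61, 63, 61, 68, 62, 67, 69, 66, 72, 76, 73, 124, 189, 237, 242, 118, 124, 127, 125, 129, 130, 127, 131, 131]
-0.028 dy from tcp 5mm step2: [53, 58, 56, 52, 57, 55, 59, 62, 62, 61, 65, 68, 71, 68, 73, 123, 201, 238, 238, 228, 240, 181, 240, 239, 239, 238, 240, 239]
-0.055 dy from tcp 5mm step2: [125, 123, 80, 42, 50, 44, 51, 49, 59, 56, 65, 63, 63, 66, 73, 233, 219, 242, 241, 227, 248, 228, 241, 242, 241, 242, 242, 241]
```

Call:
jog_arm(commands=[[0,[-0.001,-0.012,0.003],0],[0,[-0.001,-0.012,0.003],0],[0,[-0.001,-0.01,0.003],0],[0,[0,-0.006,0.002],0],[0,[0,0,0],0]])

```text
time: 52.15
tcp_pos: [0.5616, -0.3765, 0.1119]
orientation: [[0.962, -0.259, 0.091], [-0.251, -0.964, -0.089], [0.111, 0.063, -0.992]]
contact_force: [-1.0, -1.1, 2.2]
width: -0.0
```

```bash
python3 sn.py w18;python3 wall.py w18
python3 - <<'E'
from st import *
import pickle
L=lambda n:pickle.load(open(n+'.pkl','rb'))
def ls(obs):
    A=np.zeros((3,3));b=np.zeros(3)
    for uv,s in obs:
        c,d=wray(uv,s);d/=np.linalg.norm(d);Q=np.eye(3)-np.outer(d,d);A+=Q;b+=Q@c
    p=np.linalg.solve(A,b);return f(p),[np.round(wproj(p,s)-uv,1).tolist() for uv,s in obs]
a,b,c=((292.5,38),L('w6')),((193.5,29.5),L('w9')),((131,11.5),L('w10'))
for o in([a,b,c],[a,b],[a,c],[b,c]): print(ls(o))
# head corners y: w11 crop head right rear/front corners z=.208, width 64
B=lambda x,y:(100+x/2.9,15+y/2.9)
print([f(wz(B(*q),.208,L('w11'))) for q in((212,165),(150,325))])
E
```

```text
[ 0.5616 -0.3765  0.1119] -14.632390341839262 [ 0.091  -0.089  -0.9919] 52.15 [-0.9867 -1.0877  2.2207] -3.7611805054397166e-05
tcp [-0.0413 -0.0617  0.1119]
-0.02 dy from tcp 5mm step2: [58, 61, 57, 60, 58, 61, 61, 63, 59, 62, 66, 66, 68, 68, 70, 71, 110, 117, 147, 145, 141, 138, 133, 134, 126, 126, 129, 127]
-0.028 dy from tcp 5mm step2: [50, 56, 55, 54, 48, 47, 52, 56, 59, 59, 62, 69, 70, 72, 69, 70, 118, 236, 239, 237, 239, 237, 220, 241, 241, 240, 238, 240]
-0.055 dy from tcp 5mm step2: [210, 71, 43, 45, 38, 41, 45, 53, 52, 55, 54, 62, 61, 62, 65, 72, 162, 240, 244, 241, 246, 245, 236, 242, 242, 243, 243, 243]
(array([-0.1076,  0.0682,  0.1784]), [[-0.0, 0.3], [0.0, -0.4], [0.0, 0.2]])
(array([-0.1076,  0.0683,  0.1779]), [[-0.1, 0.4], [0.1, -0.3]])
(array([-0.1074,  0.0683,  0.1784]), [[-0.0, 0.1], [0.0, -0.1]])
(array([-0.1081,  0.0676,  0.1796]), [[0.1, -0.2], [-0.1, 0.3]])
[array([-0.0402,  0.0252,  0.208 ]), array([-0.1007,  0.0278,  0.208 ])]
```

Call:
jog_arm(commands=[[0,[-0.001,-0.011,0.002],0],[0,[0,-0.006,0.002],0],[0,[0,0,0],0]])

```text
time: 52.58
tcp_pos: [0.5633, -0.3704, 0.1109]
orientation: [[0.962, -0.259, 0.091], [-0.25, -0.963, -0.102], [0.114, 0.075, -0.991]]
contact_force: [-2.7, -1.5, 2.1]
width: -0.0
```

```bash
python3 sn.py w19;python3 wall.py w19; python3 -c "
from st import *
p=sense()['tcp_pos'];a=W(f(p)[0]-.01,f(p)[1]-.012,p[2])
plan([(*a,-14.9),(a[0],a[1],.30,-14.9),(.564,-.2445,.30,-14.9),(.564,-.2445,.255,-14.9)],0,step=.04)"
```

```text
[ 0.5633 -0.3704  0.1109] -14.575461729137782 [ 0.0907 -0.102  -0.9906] 52.575 [-2.7064 -1.4524  2.1165] -4.854970220467902e-05
tcp [-0.0411 -0.0554  0.1109]
-0.02 dy from tcp 5mm step2: [62, 60, 58, 55, 62, 61, 63, 61, 64, 59, 62, 66, 65, 72, 73, 70, 88, 154, 147, 146, 141, 137, 132, 134, 125, 126, 129, 128]
-0.028 dy from tcp 5mm step2: [53, 53, 56, 50, 47, 44, 50, 54, 57, 56, 62, 68, 65, 66, 73, 73, 70, 236, 240, 239, 232, 237, 229, 239, 240, 239, 239, 240]
-0.055 dy from tcp 5mm step2: [131, 40, 37, 36, 41, 35, 42, 52, 48, 54, 53, 59, 58, 71, 65, 65, 77, 238, 242, 240, 243, 245, 236, 243, 243, 244, 243, 242]
[[0,[-0.0125,0.015,-0.0003],0.0009],[0,[0.0054,0.0035,-0.0468],-0.0],[0,[0.0054,0.0035,-0.0468],-0.0],[0,[0.0054,0.0035,-0.0468],-0.0],[0,[0.0054,0.0035,-0.0468],-0.0],[0,[0.0054,0.0035,-0.0468],-0.0],[0,[-0.0068,-0.0416,-0.0039],-0.0],[0,[-0.0068,-0.0416,-0.0039],-0.0],[0,[-0.0068,-0.0416,-0.0039],-0.0],[0,[-0.0068,-0.0416,-0.0039],-0.0],[0,[-0.0032,-0.0021,0.0279],-0.0],[0,[-0.0032,-0.0021,0.0279],-0.0]] 12
```

Call:
jog_arm(commands=[[0,[0,0.012,0],0],[0,[0.0055,0.0035,-0.045],0],[0,[0.0055,0.0035,-0.047],0],[0,[0.0055,0.0035,-0.047],0],[0,[0.0055,0.0035,-0.047],0],[0,[0.0055,0.0035,-0.047],0],[0,[-0.007,-0.04,-0.004],0],[0,[-0.007,-0.041,-0.004],0],[0,[-0.007,-0.041,-0.004],0],[0,[-0.007,-0.03,-0.004],0],[0,[0,0,0],0]])

```text
time: 54.0
tcp_pos: [0.5727, -0.2417, 0.2984]
orientation: [[0.964, -0.251, 0.085], [-0.245, -0.967, -0.071], [0.1, 0.047, -0.994]]
contact_force: [0.6, -0.6, 0.2]
width: 0.0001
```

```bash
python3 sn.py w20
python3 - <<'E'
from st import *
import pickle;s=pickle.load(open('w20.pkl','rb'));g=cv2.cvtColor(np.load('w20.npy'),cv2.COLOR_RGB2GRAY)
# tray right wall top check at stand x -.028, and back plate right end
for x in(-.028,-.045,-.055):
    ys=np.arange(-.035,.02,.002);v=[]
    for y in ys:
        u=wproj(np.array(W(x,y,.114)),s);v.append(int(g[int(round(u[1])),int(round(u[0]))]) if 0<=u[0]<511 and 0<=u[1]<383 else -1)
    print(x,v)
plan([(.564,-.2445,.25,-14.9)],0,step=.04)
print(f(s['tcp_pos']))
E
```

```text
[ 0.5727 -0.2417  0.2984] -14.261582610724737 [ 0.085  -0.0705 -0.9939] 54.0 [ 0.6474 -0.6383  0.1946] 0.00012826512400702757
-0.028 [64, 62, 64, 67, 64, 62, 67, 208, 239, 240, 198, 119, 127, 168, 243, 242, 241, 241, 240, 241, 241, 241, 241, 241, 241, 241, 241, 242]
-0.045 [68, 70, 75, 72, 68, 61, 74, 215, 237, 238, 169, 125, 123, 126, 241, 241, 240, 240, 241, 240, 240, 240, 240, 240, 240, 239, 239, 241]
-0.055 [63, 62, 66, 63, 66, 64, 59, 204, 239, 239, 211, 123, 118, 148, 210, 241, 240, 239, 240, 240, 241, 241, 239, 241, 241, 241, 239, 240]
[[0,[-0.0079,0.0009,0.0295],0.0008],[0,[-0.0079,0.001,0.0295],0.0008]] 2
[-0.0652  0.0714  0.2984]
```

Call:
jog_arm(commands=[[0,[-0.008,0.001,0.022],0],[0,[-0.006,0.001,0.02],0],[0,[-0.002,0,0.01],0],[0,[0,0,0],0]])

```text
time: 54.55
tcp_pos: [0.5633, -0.2469, 0.2526]
orientation: [[0.964, -0.253, 0.083], [-0.248, -0.966, -0.069], [0.098, 0.046, -0.994]]
contact_force: [0.0, -0.0, -0.8]
width: -0.0001
```

```bash
python3 -c "
from st import *
print(f(sense()['tcp_pos']),sense()['contact_force']);plan([(.564,-.2445,.22,-14.9)],0,step=.04)"
```

```text
[-0.0729  0.064   0.2526] [ 0.0202 -0.0055 -0.8241]
[[0,[-0.0039,-0.005,0.0404],0.0014]] 1
```

Call:
jog_arm(commands=[[0,[-0.001,-0.002,0.012],0],[0,[-0.001,-0.001,0.012],0],[0,[-0.001,0,0.008],0],[0,[-0.0005,0,0.007],0],[0,[-0.0005,0,0.007],0],[0,[0,0,0.007],0]])

```text
time: 55.3
tcp_pos: [0.5653, -0.2467, 0.224]
orientation: [[0.963, -0.252, 0.093], [-0.245, -0.966, -0.077], [0.11, 0.051, -0.993]]
contact_force: [-14.3, 8.7, 32.0]
width: 0.0001
```

Call:
jog_arm(commands=[[0,[0,0,-0.01],0],[0,[0,0,-0.03],0],[0,[0,0,-0.05],0],[0,[0,0,-0.05],0],[0,[0,0,0],0],[0,[0,0,0],0]])

```text
time: 56.05
tcp_pos: [0.5543, -0.2374, 0.3395]
orientation: [[0.963, -0.251, 0.096], [-0.244, -0.966, -0.079], [0.112, 0.053, -0.992]]
contact_force: [0.9, 0.2, -0.7]
width: -0.0001
```

```bash
python3 sn.py w21
python3 - <<'E'
from st import *
import pickle;s=pickle.load(open('w21.pkl','rb'));g=cv2.cvtColor(np.load('w21.npy'),cv2.COLOR_RGB2GRAY)
for x in(-.028,-.045):
    v=[]
    for y in np.arange(-.035,.0,.002):
        u=wproj(np.array(W(x,y,.114)),s);v.append(int(g[int(round(u[1])),int(round(u[0]))]) if 0<=u[0]<511 and 0<=u[1]<383 else -1)
    print(x,v)
finish_job()
E
```

```text
[ 0.5543 -0.2374  0.3395] -14.229699385691767 [ 0.0958 -0.0791 -0.9923] 56.05 [ 0.9122  0.1581 -0.7316] -7.43744164011104e-05
-0.028 [74, 74, 76, 73, 77, 77, 112, 197, 244, 244, 185, 133, 131, 183, 244, 243, 242, 242]
-0.045 [69, 73, 75, 78, 71, 68, 78, 143, 242, 244, 202, 141, 126, 150, 245, 246, 244, 243]
the job is handed in; nothing more can be done
```

The job is handed in at 56 s of robot time. Only two coupons were on the deck. I slid both to the front edge and laid them in the tray's middle and right bays. I then hung the tray by its handle at the end of the rail clear of the lamp, pushed it along by its right ear to the pointer, and pressed the start button.

**Last checks**
- **Hanging and coupons:** the last picture I viewed, before the slide, showed both hooks on the rail and both coupons in their bays. I did not view a picture after the slide.
- **Alignment:** the pointer measured 68.2 mm along the rail from its middle. The two tray readings disagreed: 69.6 mm from the low view right after the push, and 65.5 mm from above. The tray is probably within about 3 mm of the mark.
- **After pressing:** the tray's end wall was still where it was before the press, to within the 2 mm sampling.
- **Button:** the finger went down to 224 mm from the nominal 230 mm and met 32 N, so the button was fully down. I did not read the button itself.
- **Wash bottle, jug and beaker:** I kept clear of all three. I noticed no contact with them, but I did not measure them again at the end.

The tool picked up a lean of several degrees during the run. I did not manage to take it out, so I worked with it.

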